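# Seat the pump cover with its four lever nuts in cross order

## Task

Tighten the four lever nuts of the pump cover clockwise, about half a turn each, in cross order: any nut first, then the one diagonally opposite, then a third and its opposite, finishing each before the next so that the cover goes down without cocking. With the fingers closed (do not grip the levers), push each lever round until the nut comes up solid, lean on it there for a moment with about 15 N (more than 25 N overtightens it), then let go. Leave everything else where it is.

Things in the scene. Friction and masses are not known exactly. Their poses are not given: they have to be found in the camera images.
- pump: Square aluminium pump housing fixed on a 320 x 270 mm steel tray; immovable. Origin: centre of the tray's underside, on the table; z up. Four vertical nut axes at x, y = +-62.5 mm in this frame: nut_a (+,+), nut_b (-,+), nut_c (-,-), nut_d (+,-); a is diagonally opposite c, b opposite d. An outlet pipe stub points to +x, 26 mm up.
- cover: 160 x 160 x 10 mm steel cover plate with a low round boss (30 mm radius, 16 mm high) in its middle. Origin: centre of its underside. It starts about 4 mm above its seat and sinks 8 mm per full turn of all four nuts, each nut drawing down mostly its own corner. Seated it is level, underside 48 mm and upper face 58 mm above the table.
- nut_a (a joint): Turn in rad of the lever nut at the pump's +x, +y corner; grows clockwise from above (tightening). Zero is an arbitrary mark; it comes up solid 2.9 to 3.4 rad past its start, where exactly is unknown and differs by nut. It drags with 0.09 N m (about 2 N at 40 mm from the axis), stays where left, and once solid stops dead; its sprung lever then gives 0.16 rad per N m (about 4 N per mm at 40 mm).
- nut_a_hub (a point): On the axis of nut_a, at the lever's mid-height: 77 mm above the table when tight, about 4 mm higher at the start. The round steel hub is 30 mm tall, 17 mm in radius at its foot (on the cover), 14 mm above; a 4 mm radius stud may stand 6 mm above it.
- nut_a_tip (a point): End of nut_a's lever at mid-height, 55 mm from the axis; hub to tip is the lever's direction. The lever is a straight level dark-steel bar, 12 mm wide and 18 mm tall, its underside 10 mm above the cover. Closed fingers standing beside it 40 mm from the axis can push it round, clear of the other nuts.
- nut_b (a joint): Turn in rad of the lever nut at the pump's -x, +y corner; grows clockwise from above (tightening). Zero is an arbitrary mark; it comes up solid 2.9 to 3.4 rad past its start, where exactly is unknown and differs by nut. It drags with 0.09 N m (about 2 N at 40 mm from the axis), stays where left, and once solid stops dead; its sprung lever then gives 0.16 rad per N m (about 4 N per mm at 40 mm).
- nut_b_hub (a point): On the axis of nut_b, at the lever's mid-height: 77 mm above the table when tight, about 4 mm higher at the start. The round steel hub is 30 mm tall, 17 mm in radius at its foot (on the cover), 14 mm above; a 4 mm radius stud may stand 6 mm above it.
- nut_b_tip (a point): End of nut_b's lever at mid-height, 55 mm from the axis; hub to tip is the lever's direction. The lever is a straight level dark-steel bar, 12 mm wide and 18 mm tall, its underside 10 mm above the cover. Closed fingers standing beside it 40 mm from the axis can push it round, clear of the other nuts.
- nut_c (a joint): Turn in rad of the lever nut at the pump's -x, -y corner; grows clockwise from above (tightening). Zero is an arbitrary mark; it comes up solid 2.9 to 3.4 rad past its start, where exactly is unknown and differs by nut. It drags with 0.09 N m (about 2 N at 40 mm from the axis), stays where left, and once solid stops dead; its sprung lever then gives 0.16 rad per N m (about 4 N per mm at 40 mm).
- nut_c_hub (a point): On the axis of nut_c, at the lever's mid-height: 77 mm above the table when tight, about 4 mm higher at the start. The round steel hub is 30 mm tall, 17 mm in radius at its foot (on the cover), 14 mm above; a 4 mm radius stud may stand 6 mm above it.
- nut_c_tip (a point): End of nut_c's lever at mid-height, 55 mm from the axis; hub to tip is the lever's direction. The lever is a straight level dark-steel bar, 12 mm wide and 18 mm tall, its underside 10 mm above the cover. Closed fingers standing beside it 40 mm from the axis can push it round, clear of the other nuts.
- nut_d (a joint): Turn in rad of the lever nut at the pump's +x, -y corner; grows clockwise from above (tightening). Zero is an arbitrary mark; it comes up solid 2.9 to 3.4 rad past its start, where exactly is unknown and differs by nut. It drags with 0.09 N m (about 2 N at 40 mm from the axis), stays where left, and once solid stops dead; its sprung lever then gives 0.16 rad per N m (about 4 N per mm at 40 mm).
- nut_d_hub (a point): On the axis of nut_d, at the lever's mid-height: 77 mm above the table when tight, about 4 mm higher at the start. The round steel hub is 30 mm tall, 17 mm in radius at its foot (on the cover), 14 mm above; a 4 mm radius stud may stand 6 mm above it.
- nut_d_tip (a point): End of nut_d's lever at mid-height, 55 mm from the axis; hub to tip is the lever's direction. The lever is a straight level dark-steel bar, 12 mm wide and 18 mm tall, its underside 10 mm above the cover. Closed fingers standing beside it 40 mm from the axis can push it round, clear of the other nuts.
- seal_ring: Black rubber ring, 44 mm across, 6 mm thick, lying loose on the pump's tray; a bystander, to be left alone. Origin: middle of its underside.
- bearing_cap: Brass disc, 28 mm across, 18 mm tall, loose on the pump's tray; a bystander, to be left alone. Origin: middle of its underside.
- spare_bolt: Spare steel bolt standing on its 20 mm head, 24 mm tall, loose on the pump's tray; a bystander, to be left alone. Origin: middle of its underside.
- spanner: Steel spanner lying on the table; a bystander, to be left alone. Origin: middle of its underside.
- screwdriver: Screwdriver lying on the table; a bystander, to be left alone. Origin: middle of its underside.
- oil_can: Can, 60 mm across, 130 mm tall, on the table; a bystander, to be left alone. Origin: middle of its underside.
- parts_tray: Black open plastic tray, 120 x 160 x 35 mm, on the table; a bystander, to be left alone. Origin: middle of its underside.

How it is judged:
By the outcome, as a careful person would: the job done as asked, in the order asked, and still so for the second after the job is handed in, with the robot touching nothing.
It also fails if it takes over 72 s, if anything falls off the work surface, if the arm or the gripper's body presses on something with over 40 N, if the wrist force passes 120 N, or if a joint passes its speed limit or range.

## Robot

A 7-joint arm with a two-finger parallel gripper is mounted at the origin on the work surface. World frame = base frame: x ahead of the robot, y to its left, z up, the work surface at z = 0. Lengths are in m, angles in rad, forces in N, time in s.
With the tool pointing down it reaches from about 0.425 to 0.925 m from the base axis. Payload 6.8 kg.
Tool frame: the origin (TCP) lies at the centre of the arm's flange, where the gripper is bolted on; the fingertips stand 173 mm ahead of it and the grasp point (between the pads) lies 155 mm ahead of it (finger_overhang is the distance from the TCP to the fingertips, in m); y points along the fingers, z is the direction in which the jaws open and shut, and the axes are right-handed (so a half turn about y gives the same grasp; the last joint's range is limited). The gripper opens to 85 mm and grips with 20 to 120 N. Pads are 22 mm wide; open, the fingers measure 114 mm over their backs; the gripper's body (76 mm by 85 mm) begins 54 mm behind the grasp point. The pads swing forward as they close: fully open they stand 13 mm farther back than shut.
Start: joints at [1.082, 0.477, 0.022, 1.555, -0.011, 1.109, -0.083], TCP at [0.251, -0.627, 0.405] pointing down, gripper open.
Joint ranges: [-2.96, 2.96], [-0.34, 2.1], [-1.41, 1.46], [0.24, 2.44], [-1.37, 4.51], [0.17, 1.92], [-2.96, 2.96]. Speed limits (rad/s): [2.39, 2.39, 3.14, 3.14, 3.14, 3.14, 3.14].

## Interface

Orientations are given as a rotation vector (axis times angle).
In Python, from bench import get_obs, grab_frame, hand_in, finger_overhang gives the robot as it stands. The module is installed in compiled form; this text tells all that it offers.
- The arm moves only by the shell command python3 -m jog 'ROWS' [FORCE]. ROWS is JSON, a list of rows, each a list of 3 entries, a list of its own where there are three numbers: the shift along the tool's x, y, z in cm, then the turn about the tool's y in rad, then the gripper command: -1 is fully open, 1 is shut, values between are in proportion. In form: [[[x, y, z], twist, gripper], ...]. A call has 1 to 10 rows; each row is the pose to reach, as a shift and turn from the pose commanded when the call began, along the tool's axes at that moment; what a row does not reach only later rows make up. A row lasts 1/8 s, in which the tool goes at most 62.5 mm and 10.7 degrees, less where a joint would pass 70% of its speed; a pose out of reach is approached as far as the arm can. A call with a gripper value outside its range is refused whole. The fingers move at their own pace and stop on an object; FORCE is the grip in N (left out, the last holds). Time passes only in rows, so rows that repeat a pose let the fingers close. It gives the time, the measured TCP pose, the force and the opening at its end, in the units of the state.
- get_obs(): the state, without advancing time (a new reading comes with each control period).
- grab_frame(name): name is "scene" or "side" or "wrist"; returns a dict with "image" (384x512x3 uint8, blue, green, red), "fx", "fy", "cx", "cy" (pixels), "origin" and "rotation" of the camera in the world. Camera axes: x right, y up, looking along -z (the intrinsics and any distortion apply to the point x, -y, -z); pixel columns grow to the right and rows downward; lengths in m; the calibration is good to about 2 mm. The wrist camera is an equidistant fisheye: a pixel r from the principal point sees the ray r / f radians off the axis. A picture is of the moment at which its call begins. There is no depth.
- hand_in(): hands the job in, once; it reports no verdict.
The state is a dict: "clock": time; "joints": joint angles; "qvel": joint speeds; "tau": joint torques, N m; "tcp_pos": TCP position; "orientation": TCP orientation; "contact_force": force on the tool from outside, world axes, zero at the start; "moment": the same for the moment, N m; "grip_width": finger opening in m.
Only numpy, scipy, OpenCV 4.12 (cv2) and the standard library are available. Lean on these libraries where they do the work, as an engineer would, in place of code of your own. Each camera call takes 0.05 s, during which the arm holds its last target.

## Working session

There is one attempt and no reset: what is moved stays moved. The work goes in short steps, Python scripts to look and compute and a shell command to move; the robot and the scene stay as the last step left them, time stands still between calls to the robot, and variables do not carry over. Pictures are saved under pics/ and viewed, and the job is handed in when it is done.

```bash
mkdir -p pics; ls
python3 - <<'E'
from bench import *
import cv2
o=get_obs()
for k,v in o.items(): print(k,v)
print(finger_overhang if not callable(finger_overhang) else finger_overhang())
for n in ["scene","side","wrist"]:
    f=grab_frame(n); cv2.imwrite(f"pics/{n}0.png",f["image"]); print(n,{k:v for k,v in f.items() if k!="image"})
E
```

```text
pics
clock 0.0
joints [ 1.08190135  0.47782266  0.02233654  1.55645544 -0.01149335  1.10931343
 -0.08314356]
qvel [-1.31879988e-03 -2.41234097e-04 -8.32170233e-04 -4.81783960e-04
 -1.28234512e-03  1.36729055e-04 -9.33821872e-06]
tau [-1.24675244e-03 -5.96459699e+01  1.60714701e+00 -2.81201327e+01
  1.24574019e-02  9.35408782e-03  8.25244172e-06]
tcp_pos [ 0.25077525 -0.6263885   0.40370856]
orientation [-0.38850323  2.0150727  -2.01137401]
contact_force [-0.27463657 -0.27381185 -0.45034066]
moment [ 0.00423451 -0.00045269  0.01648424]
grip_width 0.08548437233692265
0.1734
scene {'fx': 360.9007362058549, 'fy': 360.9007362058549, 'cx': 266.2055141211273, 'cy': 190.4983324407172, 'origin': array([1.29543929, 0.03905625, 0.61420851]), 'rotation': array([0.76045342, 0.81423754, 1.54354297])}
side {'fx': 357.06752119801473, 'fy': 357.06752119801473, 'cx': 252.99808659558133, 'cy': 188.37861255631447, 'origin': array([0.32397105, 0.60083557, 0.89744654]), 'rotation': array([ 0.08077941, -0.95878108, -2.77083569])}
wrist {'fx': 297.3186396354542, 'fy': 297.3186396354542, 'cx': 252.8509958802588, 'cy': 190.28955816804944, 'origin': array([ 0.32304275, -0.59774334,  0.37216239]), 'rotation': array([-0.27054597,  0.18595629, -1.18068758])}
```

View pics/scene0.png

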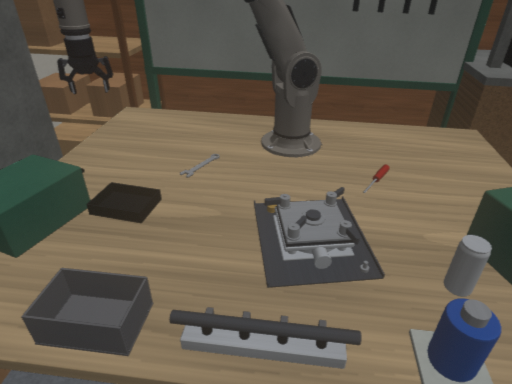

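View pics/side0.png

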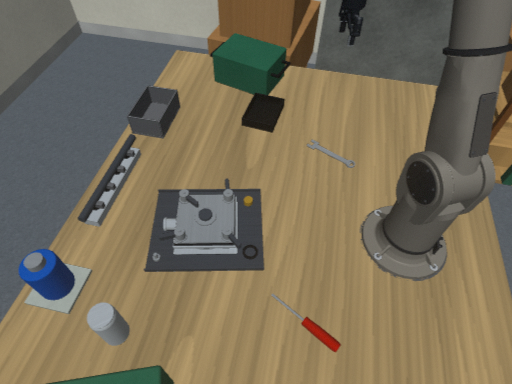

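View pics/wrist0.png

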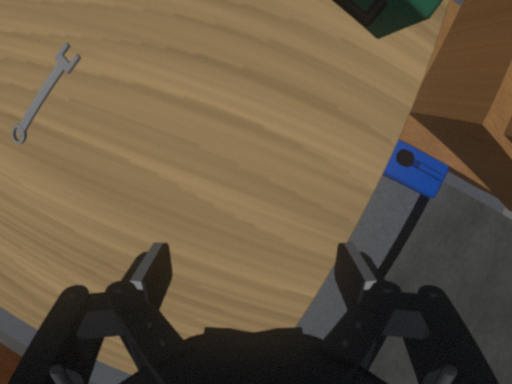

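```bash
cat > h.py <<'E'
import numpy as np,cv2
from scipy.spatial.transform import Rotation as R
from bench import *
def mat(f): return R.from_rotvec(f["rotation"]).as_matrix()
def ray(f,u,v,fish=False):
    x=(u-f["cx"])/f["fx"]; y=(v-f["cy"])/f["fy"]
    if fish:
        r=np.hypot(x,y); s=np.sin(r)/r if r>1e-9 else 1; d=np.array([x*s,-y*s,-np.cos(r)])
    else: d=np.array([x,-y,-1.])
    return f["origin"],mat(f)@d
def plane(f,u,v,z,fish=False):
    o,d=ray(f,u,v,fish); return o+d*(z-o[2])/d[2]
def proj(f,p,fish=False):
    c=mat(f).T@(np.asarray(p)-f["origin"]); x,y,z=c[0],-c[1],-c[2]
    if fish:
        rr=np.hypot(x,y); th=np.arctan2(rr,z); k=th/rr if rr>1e-9 else 1/z
        return np.array([f["cx"]+f["fx"]*x*k,f["cy"]+f["fy"]*y*k])
    return np.array([f["cx"]+f["fx"]*x/z,f["cy"]+f["fy"]*y/z])
def crop(f,x0,y0,w,h,s,name):
    cv2.imwrite(name,cv2.resize(f["image"][y0:y0+h,x0:x0+w],None,fx=s,fy=s,interpolation=cv2.INTER_CUBIC))
E
python3 - <<'E'
from h import *
f=grab_frame("scene");crop(f,240,175,150,112,5,"pics/s1.png")
f=grab_frame("side");crop(f,140,170,140,110,5,"pics/d1.png")
E
```

```text
(no output)
```

View pics/s1.png

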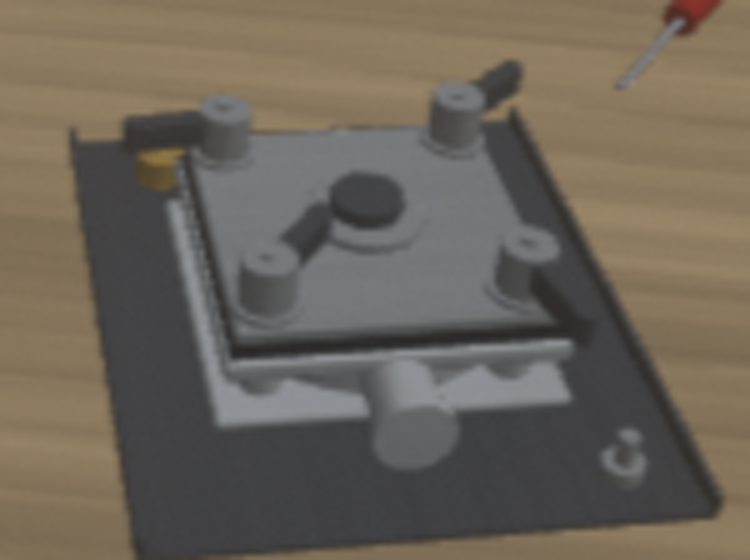

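View pics/d1.png

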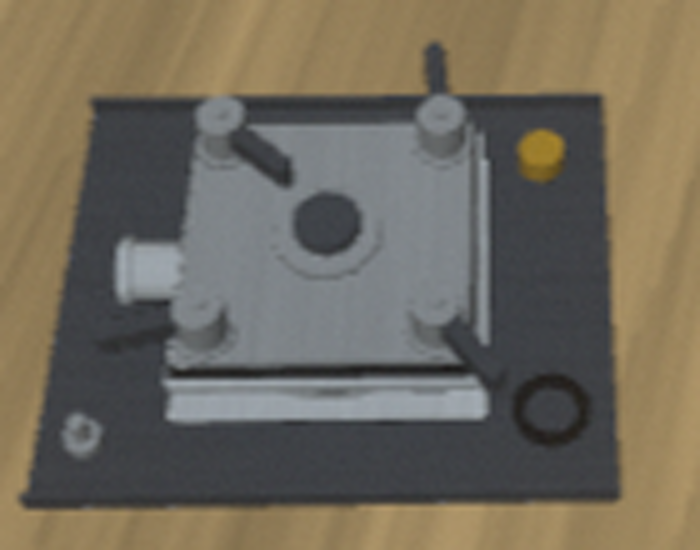

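Run:
```python
from h import *
s=grab_frame("scene");d=grab_frame("side")
H={"a":((530,240),(200,307)),"b":((457,96),(436,307)),"c":((224,104),(441,110)),"d":((266,258),(221,110))}
T={"a":((585,325),(105,344)),"b":((515,72),(493,380)),"c":((130,130),(433,50)),"d":((325,215),(285,178))}
sp=lambda p:(p[0]/5+240,p[1]/5+175); dp=lambda p:(p[0]/5+140,p[1]/5+170)
P=[]
for k in "abcd":
    hs=plane(s,*sp(H[k][0]),.092);hd=plane(d,*dp(H[k][1]),.092)
    ts=plane(s,*sp(T[k][0]),.081);td=plane(d,*dp(T[k][1]),.081)
    print(k,hs[:2].round(4),hd[:2].round(4),ts[:2].round(4),td[:2].round(4))
    P.append((hs+hd)[:2]/2)
P=np.array(P); M=np.array([[1,1],[-1,1],[-1,-1],[1,-1]])*.0625
c=P.mean(0);A=(P-c).T@M; 
U,S,Vt=np.linalg.svd(A);Rm=U@np.diag([1,np.linalg.det(U@Vt)])@Vt
yaw=np.arctan2(Rm[1,0],Rm[0,0]);print(c,yaw,np.degrees(yaw))
print((c+M@Rm.T).round(4)); print((P-c-M@Rm.T).round(4))
o=get_obs();print(R.from_rotvec(o["orientation"]).as_matrix().round(3))
w=grab_frame("wrist");Rt=R.from_rotvec(o["orientation"]).as_matrix();print(Rt.T@(w["origin"]-o["tcp_pos"]));print((Rt.T@mat(w)).round(3))
```

```text
a [0.6074 0.1617] [0.601  0.1638] [0.6523 0.1848] [0.6453 0.19  ]
b [0.4884 0.1319] [0.4811 0.1364] [0.4423 0.1665] [0.4434 0.1657]
c [0.5148 0.0107] [0.5117 0.0102] [ 0.5299 -0.0364] [ 0.5302 -0.04  ]
d [0.6391 0.0391] [0.6329 0.0383] [0.5877 0.0659] [0.5868 0.068 ]
[0.55954898 0.08651389] 0.23471648301667722 13.44826385900967
[[0.6058 0.1618]
 [0.4842 0.1328]
 [0.5133 0.0112]
 [0.6349 0.0403]]
[[-0.0016  0.0009]
 [ 0.0005  0.0014]
 [-0.0001 -0.0007]
 [ 0.0011 -0.0016]]
[[-0.928 -0.     0.372]
 [-0.372  0.    -0.928]
 [ 0.    -1.    -0.   ]]
[-0.07775316  0.03162654  0.00027318]
[[ 0.001 -0.953 -0.304]
 [ 0.     0.304 -0.953]
 [ 1.     0.001  0.001]]
```

```bash
python3 -m jog '[[[-52.6,0,-48.2],-1.19,1],[[-52.6,0,-48.2],-1.19,1],[[-52.6,0,-48.2],-1.19,1],[[-52.6,0,-48.2],-1.19,1],[[-52.6,0,-48.2],-1.19,1],[[-52.6,0,-48.2],-1.19,1],[[-52.6,0,-48.2],-1.19,1],[[-52.6,0,-48.2],-1.19,1],[[-52.6,0,-48.2],-1.19,1],[[-52.6,0,-48.2],-1.19,1]]' 60; python3 -c "
from h import *
print(get_obs())"
```

```text
clock: 1.65
tcp_pos: [0.5223, -0.0617, 0.4051]
orientation: [-1.209, 1.209, -1.21]
contact_force: [0.1, -0.6, 1.2]
grip_width: -0.0001
{'clock': 1.65, 'joints': array([ 0.42518069,  0.27370732, -0.50476025,  1.8823841 ,  0.1544246 ,
        1.0226315 , -0.14510595]), 'qvel': array([-0.77263555,  0.27384997, -0.22601348, -0.31347408,  0.20072029,
        0.10341276, -1.05502932]), 'tau': array([  3.92062113, -45.65804601,  -3.72348569, -24.47089255,
        -0.43457357,   0.06162377,   1.40041798]), 'tcp_pos': array([ 0.52233842, -0.06172604,  0.40510411]), 'orientation': array([-1.20856546,  1.20868715, -1.21047314]), 'contact_force': array([ 0.0890091 , -0.56192854,  1.19286869]), 'moment': array([-0.0003288 , -0.11530399,  0.0302238 ]), 'grip_width': -0.00013562947677422723}
```

```bash
python3 -m jog '[[[-6.5,0,3.4],0,1],[[-6.5,0,3.4],0,1],[[-6.5,0,3.4],0,1],[[-6.5,0,3.4],0,1]]' ; python3 -c "
from h import *
o=get_obs();print(o['joints'],o['qvel'],o['contact_force'],o['moment'])
f=grab_frame('wrist');cv2.imwrite('pics/w1.png',f['image'])
crop(f,120,60,266,200,3,'pics/w1c.png')"
```

```text
clock: 2.15
tcp_pos: [0.5553, -0.0005, 0.4045]
orientation: [-1.209, 1.211, -1.212]
contact_force: [-0.5, -0.2, 0.1]
grip_width: 0.0002
[ 0.31427338  0.32832038 -0.52414407  1.81659964  0.18873395  1.04703139
 -0.28467678] [ 0.00977366 -0.00372391 -0.0005466   0.0019398  -0.00155393 -0.0023335
 -0.00362898] [-0.5142745  -0.18741155  0.09981931] [-0.0091315   0.00434199 -0.0231459 ]
```

View pics/w1.png

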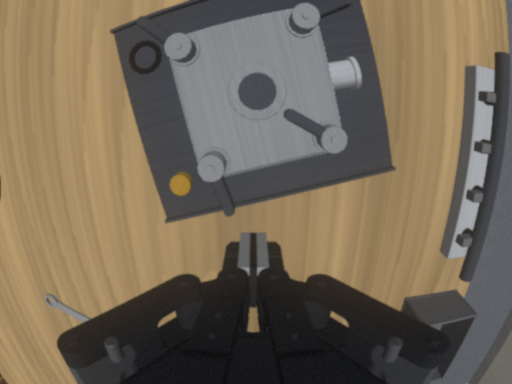

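```bash
python3 -c "
from h import *
f=grab_frame('wrist')
crop(f,110,0,290,225,2.7,'pics/w1c.png')
crop(f,220,220,70,100,6,'pics/w1f.png')"
```

```text
(no output)
```

View pics/w1c.png

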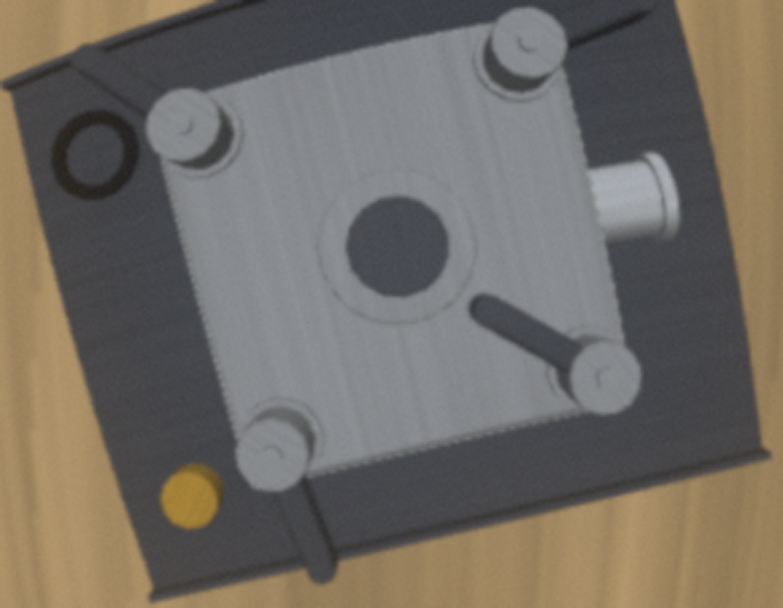

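View pics/w1f.png

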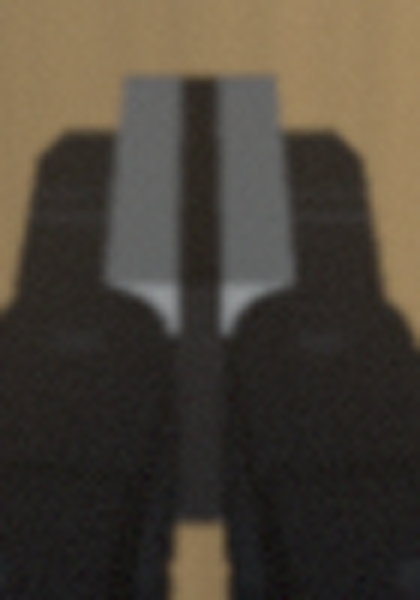

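Run:
```python
from h import *
w=grab_frame("wrist")
s=grab_frame("scene");d=grab_frame("side")
W={"a":(526,43),"b":(185,127),"c":(274,452),"d":(605,377)}
T={"a":(650,12),"b":(87,57),"c":(322,572),"d":(480,304)}
H={"a":((530,240),(200,307)),"b":((457,96),(436,307)),"c":((224,104),(441,110)),"d":((266,258),(221,110))}
sp=lambda p:(p[0]/5+240,p[1]/5+175); dp=lambda p:(p[0]/5+140,p[1]/5+170)
wp=lambda p:(p[0]/2.7+110,p[1]/2.7)
def tri(rs):
    A=0;b=0
    for o,d in rs:
        d=d/np.linalg.norm(d);Q=np.eye(3)-np.outer(d,d);A=A+Q;b=b+Q@o
    return np.linalg.solve(A,b)
P=[];Q=[]
for k in "abcd":
    h=plane(w,*wp(W[k]),.092,True);t=plane(w,*wp(T[k]),.085,True)
    t3=tri([ray(s,*sp(H[k][0])),ray(d,*dp(H[k][1])),ray(w,*wp(W[k]),True)])
    P.append(h[:2]);Q.append(t3[:2]);print(k,h[:2].round(4),t3.round(4),t[:2].round(4))
M=np.array([[1,1],[-1,1],[-1,-1],[1,-1]])*.0625
for X in(np.array(P),np.array(Q)):
    c=X.mean(0);U,S,V=np.linalg.svd((X-c).T@M);Rm=U@V;yaw=np.arctan2(Rm[1,0],Rm[0,0])
    print(c.round(4),np.degrees(yaw),(c+M@Rm.T).round(4).tolist(),(X-c-M@Rm.T).round(4).tolist())
# fingertip check
tip=get_obs()["tcp_pos"]-[0,0,.1734];print(tip,proj(w,tip,True))
```

```text
a [0.6043 0.1584] [0.6036 0.1612 0.0882] [0.6526 0.1776]
b [0.4856 0.1291] [0.4828 0.1319 0.0866] [0.4458 0.162 ]
c [0.5147 0.0108] [0.5132 0.0102 0.0909] [ 0.5302 -0.0386]
d [0.6342 0.0386] [0.6346 0.0381 0.0894] [0.5889 0.0634]
[0.5597 0.0842] 13.700876679325225 [[0.6056, 0.1598], [0.4842, 0.1302], [0.5138, 0.0087], [0.6352, 0.0383]] [[-0.0013, -0.0014], [0.0014, -0.0011], [0.0009, 0.0021], [-0.001, 0.0003]]
[0.5585 0.0853] 13.670802274344602 [[0.6045, 0.1608], [0.483, 0.1313], [0.5126, 0.0098], [0.634, 0.0394]] [[-0.0009, 0.0003], [-0.0002, 0.0006], [0.0006, 0.0004], [0.0005, -0.0013]]
[5.55513596e-01 4.92074069e-04 2.31386589e-01] [253.70541492 245.80214066]
```

```bash
cat > p.py <<'E'
import sys
from h import *
HUB={"a":(.605,.1605),"b":(.4835,.1307),"c":(.513,.0095),"d":(.6345,.039)}
def here():
    o=get_obs();M=R.from_rotvec(o["orientation"]).as_matrix()
    return o,M,o["tcp_pos"],np.degrees(np.arctan2(M[1,2],M[0,2]))
def row(pos,phi):
    o,M,p,ph=here(); s=M.T@(np.array(pos)-p)*100
    tw=-np.radians((phi-ph+540)%360-180)
    return s.round(2).tolist(),round(tw,3)
def pt(n,th,lat,rad=40,z=.075):
    t=np.radians(th);u=np.array([np.cos(t),np.sin(t)]);v=np.array([-u[1],u[0]])
    q=np.array(HUB[n])+u*rad/1e3+v*lat/1e3
    return [*q,z+.1734]
E
cat > plan.py <<'E'
# usage: plan.py nut phioffset lat rad z th1 th2 ...
from p import *
n=sys.argv[1];off,lat,rad,z=map(float,sys.argv[2:6])
o,M,p,ph=here();print("phi",ph.round(1),"j",o["joints"].round(2),"F",o["contact_force"].round(1))
for th in map(float,sys.argv[6:]):
    print(th,row(pt(n,th,lat,rad,z/1e3),th+off))
E
python3 plan.py b 0 26 40 115 141; python3 plan.py b 0 26 40 75 141
```

```text
phi -0.1 j [ 0.31  0.33 -0.53  1.82  0.19  1.05 -0.29] F [0.  0.2 0.3]
141.0 ([-13.5, 11.63, -11.97], np.float64(-2.463))
phi -0.1 j [ 0.31  0.33 -0.53  1.82  0.19  1.05 -0.29] F [0.  0.2 0.3]
141.0 ([-13.5, 15.63, -11.97], np.float64(-2.463))
```

```bash
python3 -m jog '[[[-13.5,0,-12],-2.46,1],[[-13.5,0,-12],-2.46,1],[[-13.5,0,-12],-2.46,1],[[-13.5,0,-12],-2.46,1],[[-13.5,5,-12],-2.46,1],[[-13.5,9,-12],-2.46,1],[[-13.5,11.6,-12],-2.46,1],[[-13.5,11.6,-12],-2.46,1],[[-13.5,11.6,-12],-2.46,1],[[-13.5,11.6,-12],-2.46,1]]';python3 plan.py b 0 26 40 115 141
```

```text
clock: 3.65
tcp_pos: [0.4359, 0.1362, 0.2888]
orientation: [-1.557, -0.243, 0.243]
contact_force: [-0.2, 0.0, 0.1]
grip_width: -0.0
phi 107.7 j [ 0.33  0.43 -0.92  2.12  0.48  0.81  1.  ] F [-0.2  0.   0.1]
141.0 ([-0.0, 0.04, -0.06], np.float64(-0.581))
```

```bash
python3 -m jog '[[[0,0,-0.05],-0.19,1],[[0,0,-0.05],-0.38,1],[[0,0,-0.05],-0.58,1],[[0,0,-0.05],-0.58,1]]';python3 plan.py b 0 26 40 75 141; python3 -c "
from h import *
f=grab_frame('wrist');cv2.imwrite('pics/w2.png',f['image'])
f=grab_frame('side');crop(f,100,130,200,150,4,'pics/d2.png')"
```

```text
clock: 4.15
tcp_pos: [0.4361, 0.1356, 0.2887]
orientation: [-1.458, -0.689, 0.689]
contact_force: [-0.2, -0.2, -0.5]
grip_width: 0.0002
phi 140.6 j [ 0.43  0.49 -1.05  2.12  0.57  0.85  1.49] F [-0.2 -0.2 -0.5]
141.0 ([0.0, 4.03, 0.0], np.float64(-0.008))
```

View pics/w2.png

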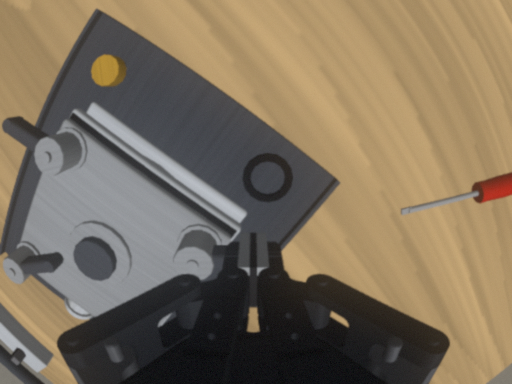

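View pics/d2.png

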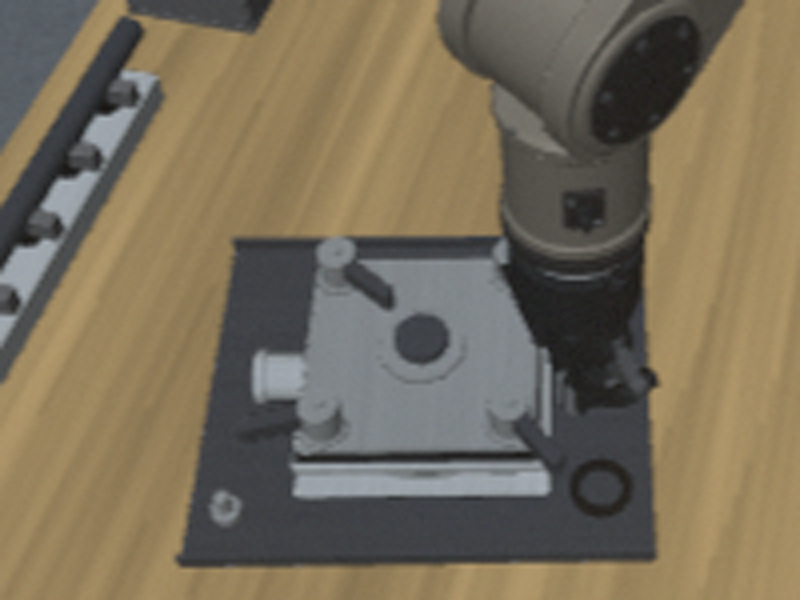

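```bash
python3 -m jog '[[[0,2,0],0,1],[[0,4,0],0,1],[[0,4,0],0,1]]';python3 plan.py b 0 18 40 75 141 133 125 117 109 101 93 85 77 69 61
```

```text
clock: 4.62
tcp_pos: [0.4354, 0.1359, 0.2479]
orientation: [-1.459, -0.687, 0.691]
contact_force: [-0.3, 0.1, -0.8]
grip_width: 0.0002
phi 140.6 j [ 0.36  0.55 -0.98  2.15  0.66  0.79  1.41] F [-0.3  0.1 -0.8]
141.0 ([0.83, -0.05, -0.06], np.float64(-0.008))
133.0 ([1.4, -0.05, 0.16], np.float64(0.132))
125.0 ([1.99, -0.05, 0.29], np.float64(0.271))
117.0 ([2.6, -0.05, 0.34], np.float64(0.411))
109.0 ([3.22, -0.05, 0.31], np.float64(0.551))
101.0 ([3.82, -0.06, 0.19], np.float64(0.69))
93.0 ([4.39, -0.06, -0.01], np.float64(0.83))
85.0 ([4.94, -0.06, -0.3], np.float64(0.97))
77.0 ([5.44, -0.06, -0.65], np.float64(1.109))
69.0 ([5.88, -0.06, -1.07], np.float64(1.249))
61.0 ([6.26, -0.06, -1.55], np.float64(1.389))
```

```bash
python3 -m jog '[[[0.8,0,0],0,1],[[1.4,0,0.15],0.13,1],[[2,0,0.3],0.27,1],[[2.6,0,0.35],0.41,1],[[3.2,0,0.3],0.55,1],[[3.8,0,0.2],0.69,1],[[4.4,0,0],0.83,1],[[4.9,0,-0.3],0.97,1],[[5.4,0,-0.65],1.11,1],[[5.9,0,-1.1],1.25,1]]';python3 plan.py b 0 18 40 75 69 61 53 45 37 29 21 13 5 -3 -11; python3 -c "
from h import *
f=grab_frame('wrist');cv2.imwrite('pics/w3.png',f['image'])"
```

```text
clock: 5.88
tcp_pos: [0.4816, 0.1755, 0.2492]
orientation: [-1.551, 0.291, -0.29]
contact_force: [-2.1, -0.3, -1.8]
grip_width: 0.0001
phi 68.8 j [ 0.06  0.51 -0.66  2.03  0.46  0.75  0.32] F [-2.1 -0.3 -1.8]
69.0 ([-0.01, 0.08, -0.11], np.float64(-0.004))
61.0 ([0.56, 0.08, 0.1], np.float64(0.136))
53.0 ([1.16, 0.08, 0.23], np.float64(0.275))
45.0 ([1.77, 0.08, 0.28], np.float64(0.415))
37.0 ([2.38, 0.08, 0.24], np.float64(0.555))
29.0 ([2.98, 0.08, 0.12], np.float64(0.694))
21.0 ([3.55, 0.08, -0.08], np.float64(0.834))
13.0 ([4.1, 0.08, -0.37], np.float64(0.973))
5.0 ([4.6, 0.08, -0.72], np.float64(1.113))
-3.0 ([5.04, 0.08, -1.14], np.float64(1.253))
-11.0 ([5.42, 0.08, -1.62], np.float64(1.392))
```

View pics/w3.png

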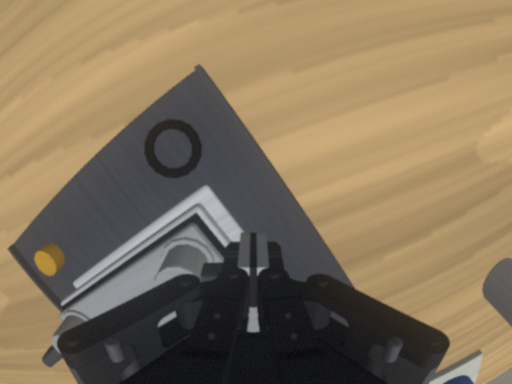

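```bash
python3 -m jog '[[[0.6,0.05,0],0.14,1],[[1.2,0.05,0.15],0.28,1],[[1.8,0.05,0.2],0.42,1],[[2.4,0.05,0.2],0.55,1],[[3,0.05,0.1],0.69,1],[[3.6,0.05,-0.1],0.83,1],[[4.1,0.05,-0.4],0.97,1],[[4.6,0.05,-0.7],1.11,1],[[5,0.05,-1.1],1.25,1],[[5.3,0.05,-1.5],1.34,1]]';python3 plan.py b 0 18 40 75 -8 -11 -14 -17 -20 -23 -26 -29 -32; python3 -c "
from h import *
print(get_obs()['moment'])
f=grab_frame('side');crop(f,100,130,200,150,4,'pics/d3.png')
f=grab_frame('scene');crop(f,220,150,200,150,4,'pics/s3.png')"
```

```text
clock: 7.18
tcp_pos: [0.5262, 0.1432, 0.2491]
orientation: [-1.14, 1.309, -1.307]
contact_force: [-1.2, 2.4, -1.9]
grip_width: -0.0001
phi -7.8 j [-0.12  0.49 -0.33  1.98  0.23  0.71 -0.72] F [-1.2  2.4 -1.9]
-8.0 ([0.03, 0.07, -0.05], np.float64(0.004))
-11.0 ([0.24, 0.06, 0.03], np.float64(0.056))
-14.0 ([0.46, 0.06, 0.11], np.float64(0.109))
-17.0 ([0.68, 0.06, 0.18], np.float64(0.161))
-20.0 ([0.9, 0.06, 0.23], np.float64(0.213))
-23.0 ([1.13, 0.06, 0.27], np.float64(0.266))
-26.0 ([1.35, 0.06, 0.3], np.float64(0.318))
-29.0 ([1.58, 0.06, 0.32], np.float64(0.37))
-32.0 ([1.81, 0.06, 0.33], np.float64(0.423))
[0.5720909  0.24597201 0.00697597]
```

View pics/s3.png

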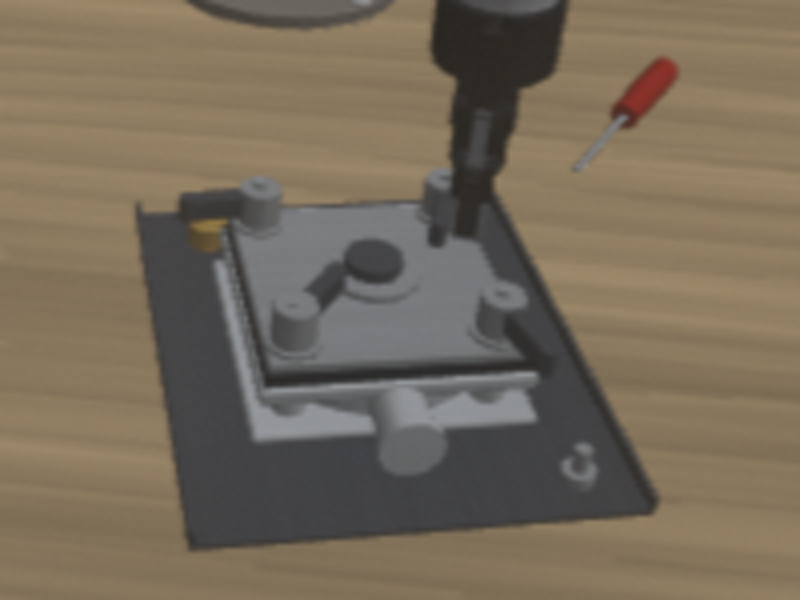

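View pics/d3.png

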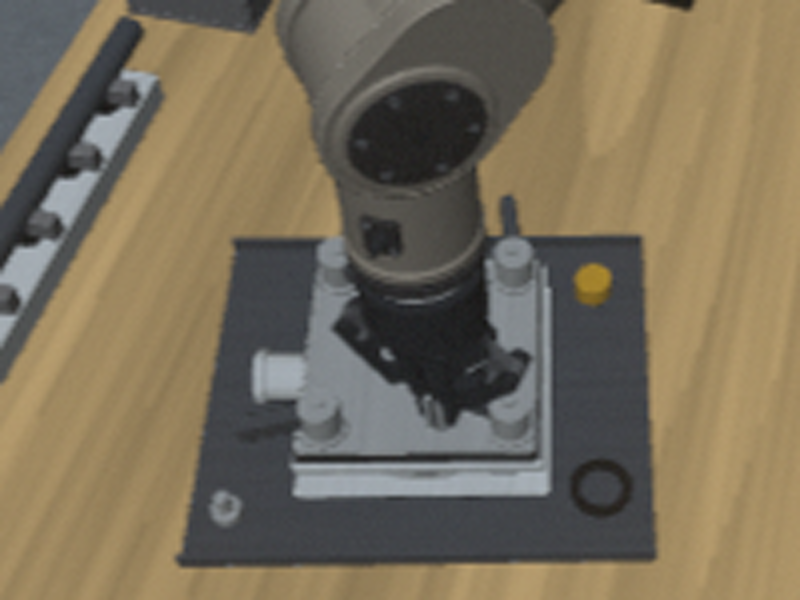

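```bash
cat > st.py <<'E'
from p import *
o,M,p,ph=here();F=M.T@o["contact_force"];T=M.T@o["moment"]
n=sys.argv[1];h=np.array(HUB[n]);d=p[:2]-h;
t=np.radians(ph-float(sys.argv[2]));u=np.array([np.cos(t),np.sin(t)])
print("Ftool",F.round(1),"Mtool",T.round(2),"phi",ph.round(1),"rad,lat mm",(d@u*1e3).round(1),(d@[-u[1],u[0]]*1e3).round(1),"Maxis",(d[0]*o["contact_force"][1]-d[1]*o["contact_force"][0]+o["moment"][2]).round(3))
E
python3 -m jog '[[[0.22,0.05,0],0.055,1],[[0.45,0.05,0.1],0.11,1],[[0.45,0.05,0.1],0.11,1]]'; python3 st.py b 0;python3 plan.py b 0 18 40 75  -17 -20 -23 -26 -29 -32
```

```text
clock: 7.65
tcp_pos: [0.5269, 0.1381, 0.2486]
orientation: [-1.082, 1.384, -1.385]
contact_force: [0.6, 1.8, 1.7]
grip_width: 0.0003
Ftool [-1.9 -1.6  0.1] Mtool [ 0.07 -0.04  0.4 ] phi -13.8 rad,lat mm 40.4 17.6 Maxis 0.114
phi -13.8 j [-0.13  0.49 -0.3   1.98  0.21  0.7  -0.8 ] F [0.6 1.8 1.7]
-17.0 ([0.18, 0.02, 0.05], np.float64(0.055))
-20.0 ([0.39, 0.02, 0.13], np.float64(0.107))
-23.0 ([0.61, 0.02, 0.2], np.float64(0.16))
-26.0 ([0.84, 0.02, 0.25], np.float64(0.212))
-29.0 ([1.06, 0.02, 0.29], np.float64(0.265))
-32.0 ([1.29, 0.02, 0.32], np.float64(0.317))
```

```bash
python3 -m jog '[[[0.2,0,0.05],0.055,1],[[0.4,0,0.12],0.107,1],[[0.4,0,0.12],0.107,1]]'; python3 st.py b 0;python3 plan.py b 0 18 40 75 -23 -26 -29 -32 -35
```

```text
clock: 8.02
tcp_pos: [0.5271, 0.1335, 0.2483]
orientation: [-1.021, 1.461, -1.462]
contact_force: [1.1, 1.9, 0.9]
grip_width: -0.0002
Ftool [-2.2 -0.9  0.4] Mtool [0.29 0.01 0.38] phi -20.0 rad,lat mm 40.0 17.6 Maxis 0.067
phi -20.0 j [-0.15  0.48 -0.27  1.98  0.2   0.7  -0.89] F [1.1 1.9 0.9]
-23.0 ([0.17, -0.01, 0.08], np.float64(0.052))
-26.0 ([0.38, -0.01, 0.16], np.float64(0.105))
-29.0 ([0.6, -0.01, 0.23], np.float64(0.157))
-32.0 ([0.83, -0.01, 0.28], np.float64(0.209))
-35.0 ([1.05, -0.01, 0.33], np.float64(0.262))
```

```bash
python3 -m jog '[[[0.22,0,0.07],0.055,1],[[0.22,0,0.07],0.055,1]]'; python3 st.py b 0;python3 plan.py b 0 18 40 75 -26 -29 -32 -35
```

```text
clock: 8.28
tcp_pos: [0.5268, 0.131, 0.248]
orientation: [-0.989, 1.5, -1.501]
contact_force: [1.8, 1.8, 1.0]
grip_width: -0.0002
Ftool [-2.4 -1.   0.9] Mtool [ 0.15 -0.01  0.41] phi -23.2 rad,lat mm 39.7 17.3 Maxis 0.089
phi -23.2 j [-0.15  0.48 -0.26  1.99  0.19  0.7  -0.93] F [1.8 1.8 1. ]
-26.0 ([0.13, -0.04, 0.12], np.float64(0.049))
-29.0 ([0.35, -0.04, 0.2], np.float64(0.102))
-32.0 ([0.57, -0.04, 0.26], np.float64(0.154))
-35.0 ([0.79, -0.04, 0.32], np.float64(0.206))
```

```bash
python3 -m jog '[[[0.2,-0.03,0.1],0.05,1],[[0.2,-0.03,0.1],0.05,1]]'; python3 st.py b 0;python3 plan.py b 0 18 40 75 -29 -32 -35
```

```text
clock: 8.52
tcp_pos: [0.5267, 0.1286, 0.2481]
orientation: [-0.958, 1.535, -1.536]
contact_force: [2.4, 1.4, -0.5]
grip_width: -0.0002
Ftool [-2.3  0.5  1.5] Mtool [ 0.25 -0.01  0.47] phi -26.0 rad,lat mm 39.7 17.1 Maxis 0.073
phi -26.0 j [-0.16  0.48 -0.25  1.99  0.18  0.7  -0.97] F [ 2.4  1.4 -0.5]
-29.0 ([0.12, -0.03, 0.12], np.float64(0.051))
-32.0 ([0.33, -0.03, 0.2], np.float64(0.104))
-35.0 ([0.55, -0.03, 0.26], np.float64(0.156))
```

```bash
python3 -m jog '[[[0.22,0,0.1],0.052,1],[[0.22,0,0.1],0.052,1]]'; python3 st.py b 0;python3 plan.py b 0 18 40 75 -32 -35
```

```text
clock: 8.78
tcp_pos: [0.5265, 0.1262, 0.248]
orientation: [-0.925, 1.572, -1.572]
contact_force: [1.6, 1.3, 0.9]
grip_width: 0.0
Ftool [-1.9 -0.9  0.8] Mtool [0.14 0.01 0.4 ] phi -29.0 rad,lat mm 39.7 16.9 Maxis 0.047
phi -29.0 j [-0.16  0.48 -0.23  1.99  0.17  0.69 -1.01] F [1.6 1.3 0.9]
-32.0 ([0.1, -0.04, 0.12], np.float64(0.052))
-35.0 ([0.32, -0.04, 0.19], np.float64(0.104))
```

```bash
python3 -m jog '[[[0.22,0,0.1],0.052,1],[[0.22,0,0.1],0.052,1]]'; python3 st.py b 0
```

```text
clock: 9.02
tcp_pos: [0.5261, 0.1238, 0.248]
orientation: [-0.891, 1.608, -1.608]
contact_force: [1.1, 1.8, -0.2]
grip_width: 0.0002
Ftool [-2.1  0.2 -0. ] Mtool [0.01 0.02 0.44] phi -32.0 rad,lat mm 39.8 16.8 Maxis 0.067
```

```bash
python3 -m jog '[[[0.22,0,0.1],0.052,1],[[0.22,0,0.1],0.052,1]]'; python3 st.py b 0;python3 plan.py b 0 18 40 75 -38 -41
```

```text
clock: 9.28
tcp_pos: [0.5257, 0.1215, 0.2479]
orientation: [-0.856, 1.643, -1.643]
contact_force: [0.0, 1.6, 0.4]
grip_width: 0.0005
Ftool [-1.3 -0.4 -0.9] Mtool [-0.16  0.04  0.42] phi -35.0 rad,lat mm 39.9 16.7 Maxis 0.026
phi -35.0 j [-0.18  0.47 -0.21  2.    0.15  0.69 -1.09] F [0.  1.6 0.4]
-38.0 ([0.08, -0.05, 0.1], np.float64(0.053))
-41.0 ([0.3, -0.05, 0.18], np.float64(0.105))
```

```bash
python3 -m jog '[[[0.22,0,0.08],0.052,1],[[0.22,0,0.08],0.052,1]]'; python3 st.py b 0
```

```text
clock: 9.52
tcp_pos: [0.5251, 0.1192, 0.2479]
orientation: [-0.82, 1.679, -1.678]
contact_force: [0.8, 1.8, 1.1]
grip_width: 0.0
Ftool [-1.9 -1.1 -0.4] Mtool [-0.18  0.02  0.46] phi -38.0 rad,lat mm 39.9 16.6 Maxis 0.063
```

```bash
python3 -m jog '[[[0.2,0,0.08],0.052,1],[[0.2,0,0.08],0.052,1]]'; python3 st.py b 0
```

```text
clock: 9.78
tcp_pos: [0.5246, 0.1171, 0.2479]
orientation: [-0.782, 1.713, -1.713]
contact_force: [0.4, 2.2, 0.2]
grip_width: 0.0005
Ftool [-1.9 -0.2 -1.1] Mtool [-0.21  0.03  0.41] phi -40.9 rad,lat mm 39.9 16.6 Maxis 0.068
```

```bash
python3 -m jog '[[[0.2,0,0.08],0.052,1],[[0.2,0,0.08],0.052,1]]'; python3 st.py b 0
```

```text
clock: 10.02
tcp_pos: [0.5239, 0.115, 0.2479]
orientation: [-0.743, 1.748, -1.748]
contact_force: [0.6, 3.0, 0.3]
grip_width: 0.0001
Ftool [-2.6 -0.3 -1.7] Mtool [-0.25  0.03  0.42] phi -43.9 rad,lat mm 40.0 16.7 Maxis 0.103
```

```bash
python3 -m jog '[[[0.2,0,0.08],0.052,1],[[0.2,0,0.08],0.052,1]]'; python3 st.py b 0
```

```text
clock: 10.28
tcp_pos: [0.5232, 0.113, 0.248]
orientation: [-0.704, 1.782, -1.782]
contact_force: [0.3, 1.5, -0.4]
grip_width: 0.0001
Ftool [-1.2  0.4 -0.8] Mtool [-0.17 -0.    0.38] phi -46.9 rad,lat mm 40.0 16.9 Maxis 0.068
```

```bash
python3 -m jog '[[[0.2,0,0.08],0.052,1],[[0.2,0,0.08],0.052,1]]'; python3 st.py b 0
```

```text
clock: 10.52
tcp_pos: [0.5226, 0.1116, 0.2481]
orientation: [-0.662, 1.815, -1.814]
contact_force: [2.5, 3.9, -1.4]
grip_width: -0.0003
Ftool [-4.4  1.4 -1.4] Mtool [-0.34  0.01  1.  ] phi -49.9 rad,lat mm 39.8 17.6 Maxis 0.192
```

```bash
python3 -m jog '[[[0.2,0,0.08],0.052,1],[[0.2,0,0.08],0.052,1]]'; python3 st.py b 0
```

```text
clock: 10.78
tcp_pos: [0.5221, 0.1102, 0.2484]
orientation: [-0.618, 1.848, -1.846]
contact_force: [4.0, 4.7, -3.4]
grip_width: 0.0
Ftool [-6.   3.4 -1.4] Mtool [-0.36  0.01  1.47] phi -52.8 rad,lat mm 39.6 18.4 Maxis 0.254
```

```bash
python3 -m jog '[[[0.2,0,0.03],-0.06,1],[[0.4,0,0.05],-0.06,1],[[0.4,0,0.05],-0.06,1]]'; python3 st.py b 0
```

```text
clock: 11.15
tcp_pos: [0.5201, 0.109, 0.2488]
orientation: [-0.663, 1.809, -1.804]
contact_force: [8.0, 10.4, -6.7]
grip_width: 0.0003
Ftool [-12.8   6.8  -2.7] Mtool [-0.61  0.11  2.65] phi -49.3 rad,lat mm 40.4 13.6 Maxis 0.457
```

```bash
python3 -m jog '[[[0.12,0,0.02],0,1],[[0.12,0,0.02],0,1],[[0.12,0,0.02],0,1],[[0.12,0,0.02],0,1]]'; python3 st.py b 0
```

```text
clock: 11.65
tcp_pos: [0.5197, 0.1085, 0.2489]
orientation: [-0.662, 1.808, -1.803]
contact_force: [8.5, 11.4, -7.8]
grip_width: -0.0
Ftool [-13.8   7.9  -3. ] Mtool [-0.62  0.16  3.04] phi -49.3 rad,lat mm 40.4 13.0 Maxis 0.451
```

```bash
python3 -m jog '[[[0.15,0.15,0],0.03,1],[[0.15,0.15,0],0.03,1],[[0.15,0.15,0],0.03,1],[[0.15,0.15,0],0.03,1]]'; python3 st.py b 0
```

```text
clock: 12.15
tcp_pos: [0.5193, 0.1078, 0.2483]
orientation: [-0.635, 1.827, -1.822]
contact_force: [7.9, 12.3, -1.2]
grip_width: 0.0001
Ftool [-13.9   1.4  -4.6] Mtool [-0.75  0.03  3.  ] phi -51.0 rad,lat mm 40.3 13.4 Maxis 0.602
```

```bash
python3 -m jog '[[[0.06,0,0],0,1],[[0.06,0,0],0,1],[[0.06,0,0],0,1],[[0.06,0,0],0,1],[[0.06,0,0],0,1]]'; python3 st.py b 0
```

```text
clock: 12.78
tcp_pos: [0.519, 0.1076, 0.2484]
orientation: [-0.635, 1.827, -1.821]
contact_force: [8.1, 12.0, -2.5]
grip_width: 0.0002
Ftool [-13.9   2.7  -4.2] Mtool [-0.81  0.07  3.18] phi -51.0 rad,lat mm 40.3 13.1 Maxis 0.56
```

```bash
python3 -m jog '[[[-1.1,0,0],0,1],[[-1.1,0,0],0,1],[[-1.1,-2,0],0,1],[[-1.1,-4.3,0],0,1],[[-1.1,-4.3,0],0,1]]'; python3 st.py b 0;python3 plan.py d 0 26 40 115 149 -> /dev/null; python3 plan.py d 0 26 40 115 149;python3 -c "
from h import *
f=grab_frame('wrist');cv2.imwrite('pics/w4.png',f['image'])"
```

```text
clock: 13.4
tcp_pos: [0.5245, 0.1098, 0.2904]
orientation: [-0.642, 1.83, -1.832]
contact_force: [-0.5, 0.6, 0.4]
grip_width: -0.0
Ftool [-0.  -0.4 -0.8] Mtool [ 0.01 -0.03  0.01] phi -51.3 rad,lat mm 42.0 19.0 Maxis 0.048
phi -51.3 j [-0.21  0.4  -0.14  1.98  0.08  0.76 -1.29] F [-0.5  0.6  0.4]
149.0 ([-0.33, 0.21, 9.55], np.float64(2.787))Traceback (most recent call last):
  File "plan.py", line 5, in <module>
    for th in map(float,sys.argv[6:]):
              ~~~^^^^^^^^^^^^^^^^^^^^
ValueError: could not convert string to float: '-'
```

View pics/w4.png

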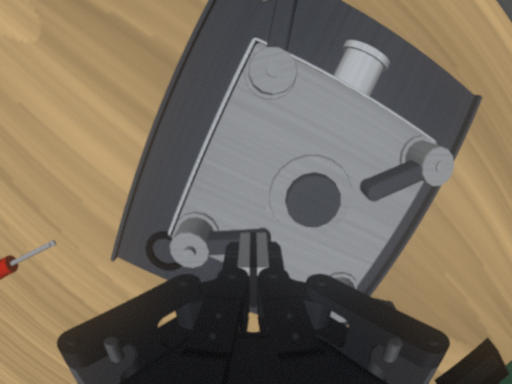

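```bash
python3 -m jog '[[[-0.3,0,2],-0.186,1],[[-0.3,0,4],-0.372,1],[[-0.3,0,6],-0.558,1],[[-0.3,0,8],-0.74,1],[[-0.3,0,9.5],-0.93,1],[[-0.3,0,9.5],-1.11,1],[[-0.3,0,9.5],-1.3,1],[[-0.3,0,9.5],-1.48,1],[[-0.3,0,9.5],-1.67,1],[[-0.3,0,9.5],-1.85,1]]'; python3 plan.py d 0 26 40 115 149
```

```text
clock: 14.7
tcp_pos: [0.5855, 0.038, 0.2878]
orientation: [-1.519, 0.48, -0.475]
contact_force: [-0.7, 0.3, -0.4]
grip_width: -0.0003
phi 55.1 j [ 0.24  0.53 -0.55  1.84  0.35  0.87  0.49] F [-0.7  0.3 -0.4]
149.0 ([0.15, -0.06, 0.03], np.float64(-1.639))
```

```bash
python3 -m jog '[[[0.1,0,0],-0.185,1],[[0.1,0,0],-0.37,1],[[0.1,0,0],-0.555,1],[[0.1,0,0],-0.74,1],[[0.1,0,0],-0.925,1],[[0.1,0,0],-1.11,1],[[0.1,0,0],-1.3,1],[[0.1,0,0],-1.48,1],[[0.1,0,0],-1.64,1],[[0.1,0,0],-1.64,1]]'; python3 plan.py d 0 26 40 75 149;python3 -c "
from h import *
f=grab_frame('wrist');cv2.imwrite('pics/w5.png',f['image'])
f=grab_frame('scene');crop(f,220,150,200,150,4,'pics/s5.png')"
```

```text
clock: 15.95
tcp_pos: [0.5865, 0.0373, 0.2879]
orientation: [-1.418, -0.795, 0.799]
contact_force: [0.0, 0.3, 0.0]
grip_width: 0.0
phi 148.6 j [ 0.5   0.65 -0.92  1.82  0.61  0.98  1.91] F [0.  0.3 0. ]
149.0 ([0.02, 3.95, -0.04], np.float64(-0.007))
```

View pics/w5.png

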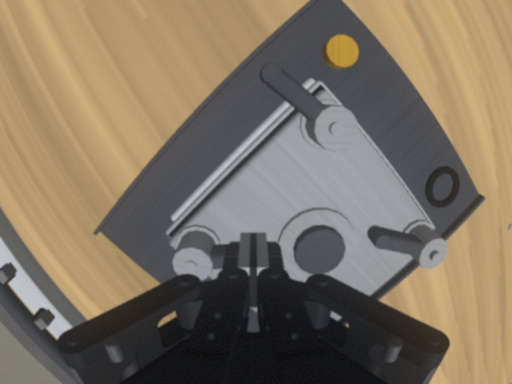

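View pics/s5.png

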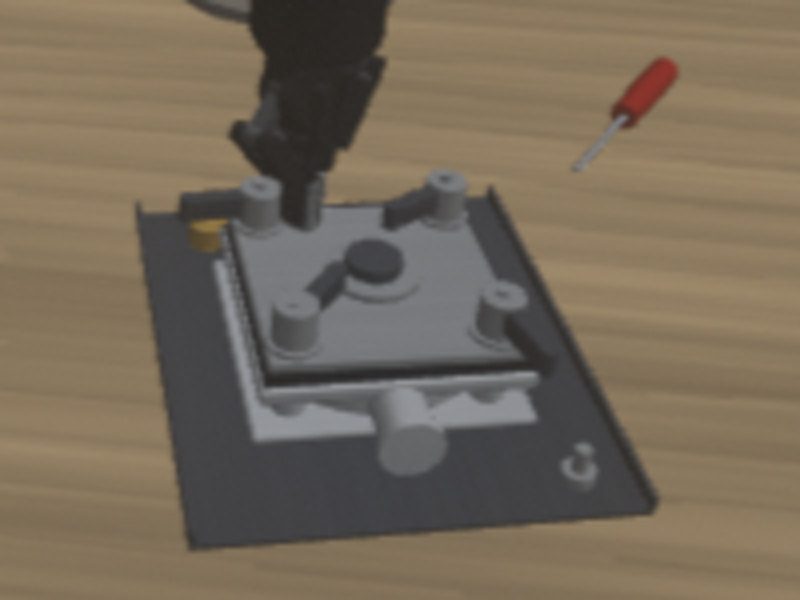

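```bash
python3 -m jog '[[[0,2,0],0,1],[[0,3.95,0],0,1],[[0,3.95,0],0,1]]';python3 plan.py d 0 18 40 75 149 141 133 125 117 109 101 93 85 77
```

```text
clock: 16.42
tcp_pos: [0.5861, 0.0378, 0.2474]
orientation: [-1.418, -0.794, 0.801]
contact_force: [0.2, 0.4, -0.5]
grip_width: -0.0
phi 148.7 j [ 0.47  0.7  -0.88  1.85  0.66  0.92  1.88] F [ 0.2  0.4 -0.5]
149.0 ([0.8, -0.1, -0.08], np.float64(-0.005))
141.0 ([1.37, -0.1, 0.13], np.float64(0.134))
133.0 ([1.97, -0.1, 0.27], np.float64(0.274))
125.0 ([2.58, -0.1, 0.31], np.float64(0.413))
117.0 ([3.19, -0.11, 0.28], np.float64(0.553))
109.0 ([3.79, -0.11, 0.16], np.float64(0.693))
101.0 ([4.36, -0.11, -0.05], np.float64(0.832))
93.0 ([4.91, -0.11, -0.33], np.float64(0.972))
85.0 ([5.4, -0.12, -0.68], np.float64(1.112))
77.0 ([5.85, -0.12, -1.11], np.float64(1.251))
```

```bash
python3 -m jog '[[[0.8,0,0],0,1],[[1.4,0,0.15],0.13,1],[[2,0,0.25],0.27,1],[[2.6,0,0.3],0.41,1],[[3.2,0,0.3],0.55,1],[[3.8,0,0.15],0.69,1],[[4.4,0,-0.05],0.83,1],[[4.9,0,-0.35],0.97,1],[[5.4,0,-0.7],1.11,1],[[5.85,0,-1.1],1.25,1]]';python3 st.py d 0;python3 plan.py d 0 18 40 75 69 61 53 45 37 29 21 13 5 -1
```

```text
clock: 17.68
tcp_pos: [0.6267, 0.083, 0.2502]
orientation: [-1.564, 0.181, -0.18]
contact_force: [-2.7, -0.5, -0.9]
grip_width: 0.0002
Ftool [-2.5  0.9 -1.1] Mtool [-0.33  0.01  0.44] phi 76.8 rad,lat mm 41.1 17.6 Maxis 0.108
phi 76.8 j [ 0.19  0.65 -0.58  1.75  0.45  0.88  0.75] F [-2.7 -0.5 -0.9]
69.0 ([0.52, 0.18, 0.1], np.float64(0.137))
61.0 ([1.12, 0.18, 0.23], np.float64(0.276))
53.0 ([1.73, 0.17, 0.28], np.float64(0.416))
45.0 ([2.34, 0.17, 0.24], np.float64(0.555))
37.0 ([2.94, 0.17, 0.12], np.float64(0.695))
29.0 ([3.52, 0.17, -0.09], np.float64(0.835))
21.0 ([4.06, 0.17, -0.37], np.float64(0.974))
13.0 ([4.56, 0.17, -0.73], np.float64(1.114))
5.0 ([5.0, 0.17, -1.15], np.float64(1.254))
-1.0 ([5.29, 0.17, -1.5], np.float64(1.358))
```

```bash
python3 -m jog '[[[0.55,0.1,0.05],0.137,1],[[1.15,0.15,0.2],0.276,1],[[1.75,0.15,0.25],0.416,1],[[2.35,0.15,0.2],0.555,1],[[2.95,0.15,0.1],0.695,1],[[3.55,0.15,-0.1],0.835,1],[[4.1,0.15,-0.4],0.974,1],[[4.6,0.15,-0.75],1.114,1],[[5,0.15,-1.15],1.254,1],[[5.3,0.15,-1.5],1.358,1]]';python3 st.py d 0;python3 plan.py d 0 18 40 75 -5 -9 -12 -15 -18
```

```text
clock: 18.92
tcp_pos: [0.6755, 0.0579, 0.2491]
orientation: [-1.2, 1.221, -1.219]
contact_force: [-0.1, 1.7, -1.5]
grip_width: 0.0004
Ftool [-1.7  1.5 -0.1] Mtool [-0.13  0.05  0.54] phi -0.9 rad,lat mm 40.7 19.6 Maxis 0.025
phi -0.9 j [-0.    0.66 -0.25  1.65  0.2   0.86 -0.35] F [-0.1  1.7 -1.5]
-5.0 ([0.45, 0.07, 0.05], np.float64(0.072))
-9.0 ([0.74, 0.07, 0.14], np.float64(0.142))
-12.0 ([0.96, 0.07, 0.2], np.float64(0.194))
-15.0 ([1.19, 0.07, 0.25], np.float64(0.247))
-18.0 ([1.41, 0.07, 0.28], np.float64(0.299))
```

```bash
python3 -m jog '[[[0.3,0.05,0.05],0.07,1],[[0.6,0.05,0.12],0.13,1],[[0.85,0.05,0.18],0.19,1],[[0.85,0.05,0.18],0.19,1]]';python3 st.py d 0;python3 plan.py d 0 18 40 75 -12 -15 -18
```

```text
clock: 19.42
tcp_pos: [0.6777, 0.049, 0.2489]
orientation: [-1.104, 1.355, -1.355]
contact_force: [1.6, 1.4, -0.0]
grip_width: 0.0
Ftool [-1.7  0.   1.3] Mtool [ 0.3  -0.04  0.46] phi -11.5 rad,lat mm 40.3 18.4 Maxis 0.083
phi -11.5 j [-0.02  0.65 -0.2   1.65  0.16  0.85 -0.49] F [ 1.6  1.4 -0. ]
-12.0 ([0.07, 0.05, -0.01], np.float64(0.008))
-15.0 ([0.28, 0.05, 0.07], np.float64(0.061))
-18.0 ([0.5, 0.05, 0.15], np.float64(0.113))
```

```bash
python3 -m jog '[[[0.2,0.03,0.07],0.06,1],[[0.35,0.03,0.12],0.09,1],[[0.35,0.03,0.12],0.09,1]]';python3 st.py d 0
```

```text
clock: 19.8
tcp_pos: [0.6777, 0.044, 0.2482]
orientation: [-1.056, 1.42, -1.421]
contact_force: [1.5, 1.2, 0.8]
grip_width: 0.0002
Ftool [-1.6 -0.8  1.1] Mtool [ 0.25 -0.01  0.46] phi -16.7 rad,lat mm 39.9 17.2 Maxis 0.056
```

```bash
python3 -m jog '[[[0.25,0.02,0.1],0.06,1],[[0.25,0.02,0.1],0.06,1]]';python3 st.py d 0;python3 plan.py d 0 18 40 75 -24 -27 -30
```

```text
clock: 20.05
tcp_pos: [0.6777, 0.041, 0.2477]
orientation: [-1.022, 1.463, -1.464]
contact_force: [1.7, 1.2, 1.4]
grip_width: 0.0004
Ftool [-1.7 -1.4  1.2] Mtool [ 0.11 -0.03  0.44] phi -20.2 rad,lat mm 39.8 16.7 Maxis 0.075
phi -20.2 j [-0.04  0.65 -0.16  1.65  0.13  0.85 -0.61] F [1.7 1.2 1.4]
-24.0 ([0.15, -0.07, 0.13], np.float64(0.067))
-27.0 ([0.36, -0.07, 0.2], np.float64(0.119))
-30.0 ([0.58, -0.07, 0.26], np.float64(0.172))
```

```bash
python3 -m jog '[[[0.25,-0.05,0.1],0.06,1],[[0.25,-0.05,0.1],0.06,1]]';python3 st.py d 0
```

```text
clock: 20.3
tcp_pos: [0.6777, 0.0393, 0.248]
orientation: [-0.985, 1.505, -1.504]
contact_force: [2.0, 4.5, 0.4]
grip_width: -0.0
Ftool [-4.9 -0.4  0. ] Mtool [ 0.19 -0.02  1.03] phi -23.5 rad,lat mm 39.5 17.5 Maxis 0.214
```

```bash
python3 -m jog '[[[0.22,0,0.08],0.055,1],[[0.22,0,0.08],0.055,1]]';python3 st.py d 0
```

```text
clock: 20.55
tcp_pos: [0.6778, 0.0378, 0.2481]
orientation: [-0.95, 1.543, -1.541]
contact_force: [3.2, 5.3, -1.4]
grip_width: 0.0001
Ftool [-6.2  1.4  0.5] Mtool [ 0.01 -0.03  1.47] phi -26.6 rad,lat mm 39.2 18.3 Maxis 0.267
```

```bash
python3 -m jog '[[[0.22,0,0.08],0.055,1],[[0.22,0,0.08],0.055,1]]';python3 st.py d 0
```

```text
clock: 20.8
tcp_pos: [0.6778, 0.0364, 0.2484]
orientation: [-0.913, 1.581, -1.578]
contact_force: [3.7, 8.0, -1.0]
grip_width: 0.0001
Ftool [-8.7  1.  -0.8] Mtool [-0.09 -0.12  1.85] phi -29.7 rad,lat mm 38.9 19.2 Maxis 0.473
```

```bash
python3 -m jog '[[[0.15,0.05,0],-0.06,1],[[0.3,0.05,0],-0.09,1],[[0.3,0.05,0],-0.09,1]]';python3 st.py d 0
```

```text
clock: 21.18
tcp_pos: [0.6764, 0.0351, 0.2481]
orientation: [-0.97, 1.518, -1.512]
contact_force: [3.3, 10.4, -0.6]
grip_width: -0.0004
Ftool [-10.8   0.7  -1.4] Mtool [-0.12 -0.07  2.41] phi -24.5 rad,lat mm 39.7 13.8 Maxis 0.52
```

```bash
python3 -m jog '[[[0.2,0,0],0,1],[[0.2,0,0],0,1],[[0.2,0,0],0,1]]';python3 st.py d 0
```

```text
clock: 21.55
tcp_pos: [0.6759, 0.0342, 0.2483]
orientation: [-0.969, 1.517, -1.511]
contact_force: [5.1, 12.1, -0.7]
grip_width: 0.0001
Ftool [-13.1   0.8  -0.3] Mtool [-0.04  0.01  2.84] phi -24.5 rad,lat mm 39.7 12.7 Maxis 0.523
```

```bash
python3 -m jog '[[[0.16,0,0],0.02,1],[[0.16,0,0],0.02,1],[[0.16,0,0],0.02,1],[[0.16,0,0],0.02,1],[[0.16,0,0],0.02,1],[[0.16,0,0],0.02,1]]';python3 st.py d 0
```

```text
clock: 22.3
tcp_pos: [0.6755, 0.0333, 0.2484]
orientation: [-0.955, 1.531, -1.525]
contact_force: [5.3, 13.8, -1.6]
grip_width: 0.0002
Ftool [-14.7   1.8  -1.2] Mtool [ 0.01 -0.03  3.17] phi -25.6 rad,lat mm 39.5 12.5 Maxis 0.631
```

```bash
python3 -m jog '[[[0,0,0],0,1],[[0,0,0],0,1],[[-1.2,0,0],0,1],[[-1.2,0,0],0,1],[[-1.2,-2,0],0,1],[[-1.2,-4.2,0],0,1],[[-1.2,-4.2,0],0,1]]'; python3 plan.py c 180 26 40 115 -71;python3 -c "
from h import *
f=grab_frame('wrist');cv2.imwrite('pics/w6.png',f['image'])"
```

```text
clock: 23.18
tcp_pos: [0.6802, 0.0365, 0.2925]
orientation: [-0.956, 1.532, -1.538]
contact_force: [0.5, 0.4, -0.7]
grip_width: -0.0001
phi -26.1 j [-0.05  0.6  -0.14  1.63  0.1   0.92 -0.68] F [ 0.5  0.4 -0.7]
-71.0 ([10.75, 0.37, -9.17], np.float64(-2.357))
```

View pics/w6.png

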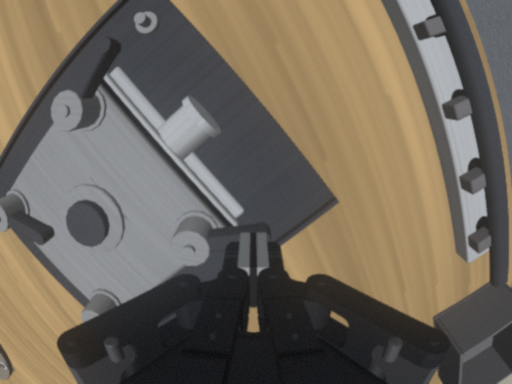

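```bash
python3 -m jog '[[[3,0,-2.5],-0.185,1],[[6,0,-5],-0.37,1],[[9,0,-7.5],-0.555,1],[[10.8,0,-9.2],-0.74,1],[[10.8,0,-9.2],-0.925,1],[[10.8,0,-9.2],-1.11,1],[[10.8,0,-9.2],-1.3,1],[[10.8,0,-9.2],-1.48,1],[[10.8,0,-9.2],-1.67,1],[[10.8,0,-9.2],-1.85,1]]'; python3 plan.py c 180 26 40 115 -71
```

```text
clock: 24.48
tcp_pos: [0.5489, -0.0194, 0.2888]
orientation: [-1.568, 0.134, -0.131]
contact_force: [0.0, -1.0, -0.2]
grip_width: -0.0002
phi 80.3 j [ 0.39  0.48 -0.59  1.93  0.36  0.84  1.01] F [ 0.  -1.  -0.2]
-71.0 ([0.18, 0.04, -0.02], np.float64(-0.5))
```

```bash
python3 -m jog '[[[0.15,0,0],-0.18,1],[[0.15,0,0],-0.35,1],[[0.15,1,0],-0.5,1],[[0.15,2.5,0],-0.5,1],[[0.15,4,0],-0.5,1],[[0.15,4,0],-0.5,1]]'; python3 st.py c 180; python3 plan.py c 180 18 40 75 -71 -79 -87 -95 -103 -111 -119 -127 -135 -143;python3 -c "
from h import *
f=grab_frame('side');crop(f,100,130,200,150,4,'pics/d7.png')"
```

```text
clock: 25.22
tcp_pos: [0.5502, -0.0188, 0.2478]
orientation: [-1.556, -0.252, 0.257]
contact_force: [0.1, -0.0, -0.6]
grip_width: 0.0002
Ftool [ 0.1  0.6 -0. ] Mtool [ 0.02  0.   -0.04] phi 108.6 rad,lat mm 38.7 26.3 Maxis -0.001
phi 108.6 j [ 0.44  0.57 -0.67  1.94  0.49  0.8   1.39] F [ 0.1 -0.  -0.6]
-71.0 ([-0.8, -0.06, -0.12], np.float64(-0.007))
-79.0 ([-1.37, -0.05, -0.33], np.float64(0.133))
-87.0 ([-1.97, -0.05, -0.47], np.float64(0.272))
-95.0 ([-2.58, -0.05, -0.52], np.float64(0.412))
-103.0 ([-3.19, -0.05, -0.48], np.float64(0.552))
-111.0 ([-3.79, -0.05, -0.36], np.float64(0.691))
-119.0 ([-4.37, -0.05, -0.16], np.float64(0.831))
-127.0 ([-4.91, -0.04, 0.13], np.float64(0.971))
-135.0 ([-5.41, -0.04, 0.48], np.float64(1.11))
-143.0 ([-5.85, -0.04, 0.9], np.float64(1.25))
```

View pics/d7.png

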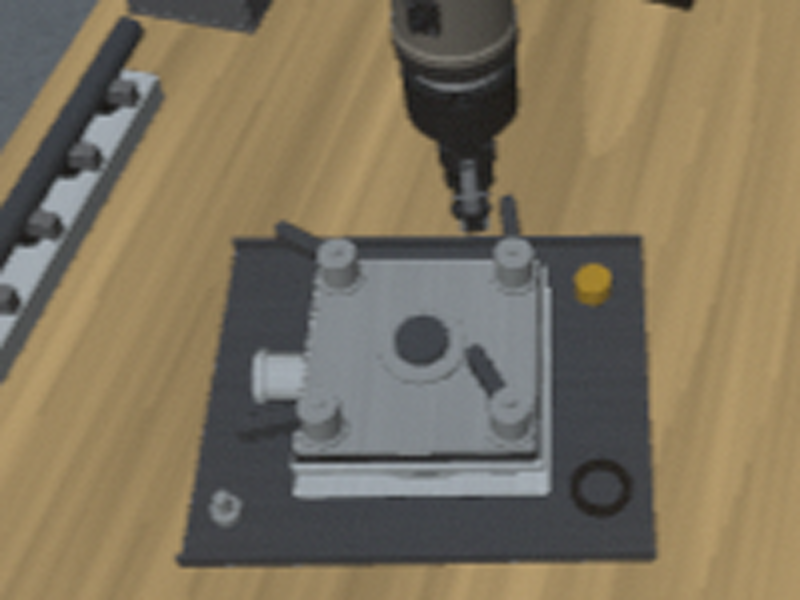

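```bash
python3 -m jog '[[[-0.8,0,-0.1],0,1],[[-1.4,0,-0.3],0.13,1],[[-2,0,-0.45],0.27,1],[[-2.6,0,-0.5],0.41,1],[[-3.2,0,-0.5],0.55,1],[[-3.8,0,-0.35],0.69,1],[[-4.4,0,-0.15],0.83,1],[[-4.9,0,0.15],0.97,1],[[-5.4,0,0.5],1.11,1],[[-5.85,0,0.9],1.25,1]]';python3 st.py c 180;python3 plan.py c 180 18 40 75 -151 -159 -167 -175 -183 -191 -199 -207 -215 -222
```

```text
clock: 26.52
tcp_pos: [0.4926, -0.0296, 0.2502]
orientation: [-1.446, 0.724, -0.727]
contact_force: [0.8, -2.2, -2.3]
grip_width: 0.0001
Ftool [ 2.2  2.3 -0.7] Mtool [ 0.08 -0.04 -0.5 ] phi 36.7 rad,lat mm 39.8 19.1 Maxis 0.117
phi 36.7 j [ 0.26  0.43 -0.39  2.09  0.26  0.67  0.33] F [ 0.8 -2.2 -2.3]
-151.0 ([-0.67, 0.17, -0.23], np.float64(0.135))
-159.0 ([-1.26, 0.17, -0.36], np.float64(0.275))
-167.0 ([-1.87, 0.17, -0.41], np.float64(0.414))
-175.0 ([-2.48, 0.17, -0.37], np.float64(0.554))
-183.0 ([-3.08, 0.17, -0.25], np.float64(0.693))
-191.0 ([-3.66, 0.17, -0.05], np.float64(0.833))
-199.0 ([-4.2, 0.17, 0.24], np.float64(0.973))
-207.0 ([-4.7, 0.17, 0.59], np.float64(1.112))
-215.0 ([-5.15, 0.17, 1.01], np.float64(1.252))
-222.0 ([-5.48, 0.17, 1.43], np.float64(1.374))
```

```bash
python3 -m jog '[[[-0.65,0.1,-0.2],0.135,1],[[-1.25,0.15,-0.35],0.275,1],[[-1.85,0.15,-0.4],0.414,1],[[-2.5,0.15,-0.35],0.554,1],[[-3.1,0.15,-0.25],0.693,1],[[-3.65,0.15,-0.05],0.833,1],[[-4.2,0.15,0.25],0.973,1],[[-4.7,0.15,0.6],1.112,1],[[-5.15,0.15,1],1.252,1],[[-5.5,0.15,1.4],1.374,1]]';python3 st.py c 180;python3 plan.py c 180 18 40 75 -222 -226 -230 -234
```

```text
clock: 27.78
tcp_pos: [0.4702, 0.0229, 0.2484]
orientation: [-0.769, 1.724, -1.725]
contact_force: [-1.0, -2.0, -0.4]
grip_width: 0.0002
Ftool [2.2 0.4 0.7] Mtool [ 0.32  0.01 -0.48] phi -42.0 rad,lat mm 40.8 18.6 Maxis 0.089
phi -42.0 j [-0.12  0.38 -0.07  2.16  0.05  0.61 -0.96] F [-1.  -2.  -0.4]
-222.0 ([-0.07, -0.0, 0.08], np.float64(0.001))
-226.0 ([-0.35, -0.0, -0.04], np.float64(0.071))
-230.0 ([-0.64, -0.0, -0.13], np.float64(0.14))
-234.0 ([-0.94, -0.0, -0.21], np.float64(0.21))
```

```bash
python3 -m jog '[[[-0.35,0,0],0.07,1],[[-0.65,0,-0.1],0.14,1],[[-0.9,0,-0.18],0.2,1],[[-0.9,0,-0.18],0.2,1]]';python3 st.py c 180;python3 plan.py c 180 18 40 75 -234 -238 -242
```

```text
clock: 28.28
tcp_pos: [0.4747, 0.0312, 0.2482]
orientation: [-0.618, 1.852, -1.852]
contact_force: [-1.9, -1.2, 0.5]
grip_width: -0.0
Ftool [ 2.2 -0.5 -0.2] Mtool [-0.    0.01 -0.45] phi -53.1 rad,lat mm 40.4 17.6 Maxis 0.076
phi -53.1 j [-0.17  0.38 -0.03  2.15  0.02  0.61 -1.14] F [-1.9 -1.2  0.5]
-234.0 ([-0.02, -0.02, 0.01], np.float64(0.016))
-238.0 ([-0.31, -0.02, -0.1], np.float64(0.086))
-242.0 ([-0.6, -0.02, -0.2], np.float64(0.155))
```

```bash
python3 -m jog '[[[-0.25,0,-0.08],0.06,1],[[-0.25,0,-0.08],0.06,1]]';python3 st.py c 180
```

```text
clock: 28.52
tcp_pos: [0.4764, 0.0335, 0.2481]
orientation: [-0.57, 1.889, -1.889]
contact_force: [-2.8, -1.1, 0.3]
grip_width: 0.0
Ftool [ 2.9 -0.3 -0.6] Mtool [-0.18  0.03 -0.5 ] phi -56.5 rad,lat mm 40.2 17.2 Maxis 0.082
```

```bash
python3 -m jog '[[[-0.22,0,-0.08],0.055,1],[[-0.22,0,-0.08],0.055,1]]';python3 st.py c 180
```

```text
clock: 28.78
tcp_pos: [0.478, 0.0354, 0.2481]
orientation: [-0.523, 1.923, -1.923]
contact_force: [-2.2, -0.2, 1.4]
grip_width: -0.0002
Ftool [ 2.1 -1.4 -0.9] Mtool [-0.19 -0.03 -0.48] phi -59.6 rad,lat mm 40.1 17.1 Maxis 0.097
```

```bash
python3 -m jog '[[[-0.22,0,-0.08],0.055,1],[[-0.22,0,-0.08],0.055,1]]';python3 st.py c 180;python3 plan.py c 180 18 40 75 -245 -248
```

```text
clock: 29.02
tcp_pos: [0.4796, 0.0373, 0.248]
orientation: [-0.475, 1.956, -1.956]
contact_force: [-1.7, -0.1, 1.7]
grip_width: 0.0001
Ftool [ 1.6 -1.7 -0.7] Mtool [-0.24 -0.04 -0.49] phi -62.7 rad,lat mm 40.0 16.9 Maxis 0.094
phi -62.7 j [-0.22  0.39  0.01  2.14 -0.01  0.61 -1.29] F [-1.7 -0.1  1.7]
-245.0 ([-0.05, -0.04, -0.07], np.float64(0.04))
-248.0 ([-0.27, -0.04, -0.15], np.float64(0.092))
```

```bash
python3 -m jog '[[[-0.22,-0.02,-0.08],0.055,1],[[-0.22,-0.02,-0.08],0.055,1]]';python3 st.py c 180
```

```text
clock: 29.28
tcp_pos: [0.4812, 0.039, 0.2482]
orientation: [-0.425, 1.989, -1.989]
contact_force: [-2.6, 0.2, 0.3]
grip_width: 0.0002
Ftool [ 2.3 -0.3 -1.3] Mtool [-0.13  0.02 -0.54] phi -65.9 rad,lat mm 39.9 16.9 Maxis 0.054
```

```bash
python3 -m jog '[[[-0.22,0,-0.08],0.055,1],[[-0.22,0,-0.08],0.055,1]]';python3 st.py c 180
```

```text
clock: 29.52
tcp_pos: [0.483, 0.0406, 0.2482]
orientation: [-0.375, 2.022, -2.022]
contact_force: [-2.7, -1.1, 0.0]
grip_width: 0.0002
Ftool [ 2.9 -0.   0.1] Mtool [-0.23 -0.04 -0.42] phi -69.0 rad,lat mm 39.8 16.9 Maxis 0.161
```

```bash
python3 -m jog '[[[-0.22,0,-0.08],0.04,1],[[-0.22,0,-0.08],0.04,1]]';python3 st.py c 180;python3 plan.py c 180 18 40 75 -252 -254
```

```text
clock: 29.78
tcp_pos: [0.4845, 0.042, 0.248]
orientation: [-0.336, 2.046, -2.047]
contact_force: [-4.1, -1.7, 1.5]
grip_width: -0.0002
Ftool [ 4.4 -1.5  0.4] Mtool [-0.1   0.02 -0.9 ] phi -71.4 rad,lat mm 39.8 16.7 Maxis 0.158
phi -71.4 j [-0.26  0.4   0.05  2.13 -0.03  0.62 -1.43] F [-4.1 -1.7  1.5]
-252.0 ([0.09, -0.04, -0.03], np.float64(0.01))
-254.0 ([-0.05, -0.04, -0.09], np.float64(0.045))
```

```bash
python3 -m jog '[[[-0.2,0,0],0.01,1],[[-0.4,0,0],0.01,1],[[-0.4,0,0],0.01,1]]';python3 st.py c 180
```

```text
clock: 30.15
tcp_pos: [0.4868, 0.0428, 0.2476]
orientation: [-0.331, 2.054, -2.055]
contact_force: [-10.0, -2.2, 5.8]
grip_width: 0.0001
Ftool [10.2 -5.7 -1. ] Mtool [-0.3   0.01 -2.12] phi -72.0 rad,lat mm 39.8 14.6 Maxis 0.379
```

```bash
python3 -m jog '[[[-0.25,-0.1,0],0.02,1],[[-0.25,-0.1,0],0.02,1],[[-0.25,-0.1,0],0.02,1]]';python3 st.py c 180
```

```text
clock: 30.52
tcp_pos: [0.488, 0.0434, 0.248]
orientation: [-0.315, 2.067, -2.068]
contact_force: [-12.1, -2.9, 4.2]
grip_width: 0.0002
Ftool [12.4 -4.1 -0.7] Mtool [-0.26 -0.02 -2.63] phi -73.2 rad,lat mm 39.6 14.1 Maxis 0.5
```

```bash
python3 -m jog '[[[-0.22,-0.08,0],0.01,1],[[-0.22,-0.08,0],0.01,1],[[-0.22,-0.08,0],0.01,1],[[-0.22,-0.08,0],0.01,1],[[-0.22,-0.08,0],0.01,1],[[-0.22,-0.08,0],0.01,1],[[-0.22,-0.08,0],0.01,1]]';python3 st.py c 180
```

```text
clock: 31.4
tcp_pos: [0.4892, 0.0438, 0.2482]
orientation: [-0.309, 2.073, -2.075]
contact_force: [-14.2, -2.3, 2.1]
grip_width: 0.0001
Ftool [14.3 -2.  -1.8] Mtool [-0.28  0.03 -3.08] phi -73.7 rad,lat mm 39.6 13.2 Maxis 0.514
```

```bash
python3 -m jog '[[[-0.1,0,0],0,1],[[-0.1,0,0],0,1],[[-0.1,0,0],0,1],[[-0.1,0,0],0,1]]';python3 st.py c 180; python3 -m jog '[[[1.1,0,0],0,1],[[1.1,0,0],0,1],[[1.1,-2,0],0,1],[[1.1,-4.2,0],0,1],[[1.1,-4.2,0],0,1]]'; python3 plan.py a 90 30 40 115 25;python3 -c "
from h import *
f=grab_frame('side');crop(f,100,130,200,150,4,'pics/d8.png')
f=grab_frame('wrist');cv2.imwrite('pics/w8.png',f['image'])"
```

```text
clock: 31.9
tcp_pos: [0.4898, 0.0439, 0.2481]
orientation: [-0.31, 2.074, -2.076]
contact_force: [-15.2, -3.3, 4.3]
grip_width: -0.0002
Ftool [15.6 -4.1 -1. ] Mtool [-0.33  0.02 -3.39] phi -73.7 rad,lat mm 39.6 12.7 Maxis 0.58
clock: 32.52
tcp_pos: [0.4856, 0.0425, 0.2941]
orientation: [-0.288, 2.067, -2.066]
contact_force: [0.4, 1.6, -0.2]
grip_width: 0.0
phi -73.7 j [-0.27  0.32  0.07  2.1  -0.03  0.71 -1.47] F [ 0.4  1.6 -0.2]
25.0 ([-18.26, 0.69, -11.55], np.float64(2.989))
```

View pics/d8.png

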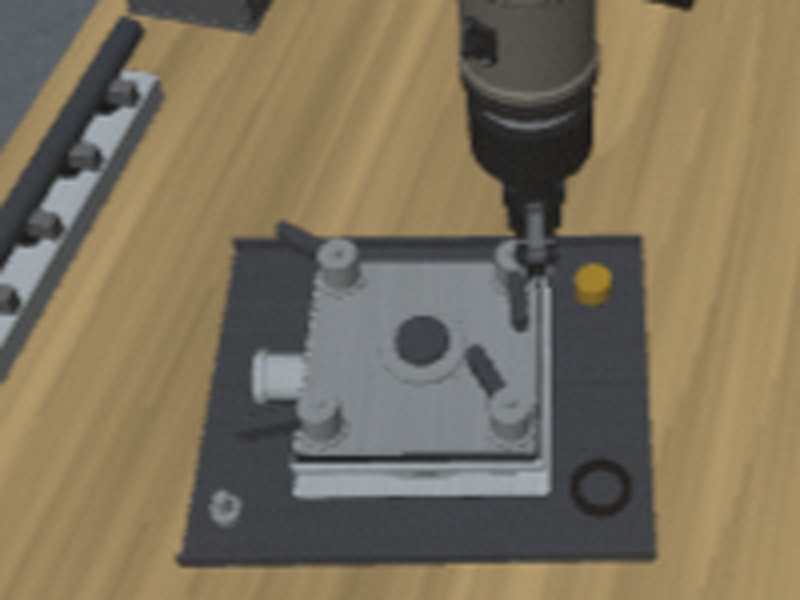

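View pics/w8.png

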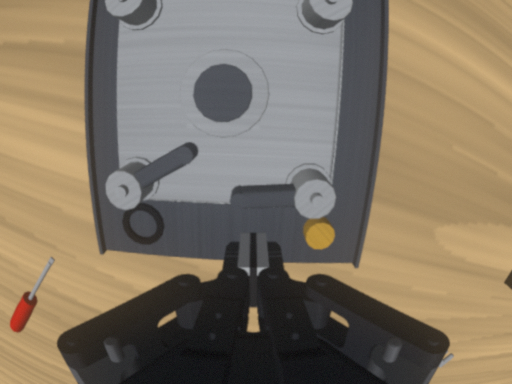

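```bash
python3 -m jog '[[[-3,0,-2],-0.185,1],[[-7,0,-4.5],-0.37,1],[[-11,0,-7],-0.555,1],[[-15,0,-9.5],-0.74,1],[[-18.2,0,-11.5],-0.925,1],[[-18.2,0,-11.5],-1.11,1],[[-18.2,0,-11.5],-1.3,1],[[-18.2,0,-11.5],-1.48,1],[[-18.2,0,-11.5],-1.67,1],[[-18.2,0,-11.5],-1.85,1]]'; python3 plan.py a 90 30 40 115 25
```

```text
clock: 33.88
tcp_pos: [0.6261, 0.2034, 0.2907]
orientation: [-1.426, 0.782, -0.78]
contact_force: [0.4, -0.7, -0.6]
grip_width: 0.0002
phi 32.6 j [-0.14  0.59 -0.37  1.67  0.26  0.92 -0.05] F [ 0.4 -0.7 -0.6]
25.0 ([0.04, 0.23, 0.27], np.float64(-1.438))
```

```bash
python3 -m jog '[[[0,0.2,0.2],-0.185,1],[[0,0.2,0.2],-0.37,1],[[0,0.2,0.2],-0.555,1],[[0,0.2,0.2],-0.74,1],[[0,0.2,0.2],-0.925,1],[[0,0.2,0.2],-1.11,1],[[0,0.2,0.2],-1.3,1],[[0,0.2,0.2],-1.44,1],[[0,0.2,0.2],-1.44,1]]'; python3 plan.py a 90 30 40 75 25;python3 -c "
from h import *
f=grab_frame('wrist');cv2.imwrite('pics/w9.png',f['image'])
f=grab_frame('scene');crop(f,220,150,200,150,4,'pics/s9.png')"
```

```text
clock: 35.0
tcp_pos: [0.6278, 0.2042, 0.2888]
orientation: [-1.543, -0.337, 0.339]
contact_force: [0.3, 0.4, -0.2]
grip_width: -0.0
phi 114.7 j [ 0.07  0.68 -0.7   1.65  0.5   1.    1.21] F [ 0.3  0.4 -0.2]
25.0 ([0.09, 4.04, -0.0], np.float64(-0.006))
```

View pics/w9.png

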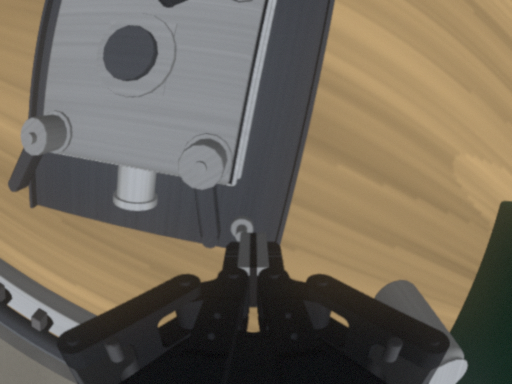

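View pics/s9.png

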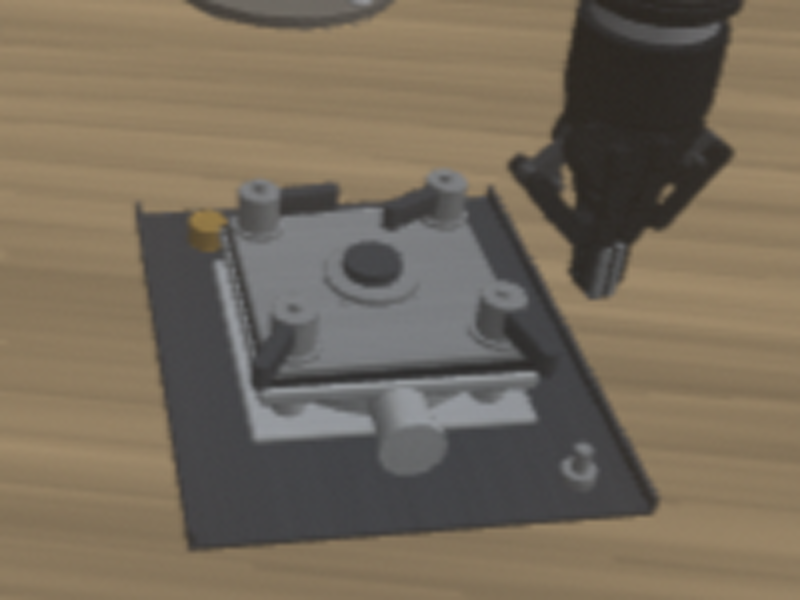

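Run:
```python
from h import *
s=grab_frame("scene");d=grab_frame("side")
print(plane(s,476,246,.13),plane(d,102,315,.13))
```

```text
[0.69502308 0.41169991 0.13      ] [0.67957415 0.41665482 0.13      ]
```

```bash
python3 -m jog '[[[0,2,0],0,1],[[0,3.9,0],0,1],[[0,3.9,0],0,1]]';python3 plan.py a 90 21 40 75 25 17 9 1 -7 -15 -23 -31 -39 -47
```

```text
clock: 35.58
tcp_pos: [0.6268, 0.2039, 0.2481]
orientation: [-1.545, -0.335, 0.343]
contact_force: [0.3, -0.0, -0.3]
grip_width: 0.0003
phi 114.8 j [ 0.05  0.72 -0.67  1.68  0.53  0.94  1.18] F [ 0.3 -0.  -0.3]
25.0 ([0.2, -0.03, -0.91], np.float64(-0.004))
17.0 ([0.45, -0.04, -1.49], np.float64(0.136))
9.0 ([0.63, -0.04, -2.09], np.float64(0.275))
1.0 ([0.71, -0.04, -2.72], np.float64(0.415))
-7.0 ([0.71, -0.04, -3.35], np.float64(0.554))
-15.0 ([0.62, -0.04, -3.97], np.float64(0.694))
-23.0 ([0.45, -0.04, -4.58], np.float64(0.834))
-31.0 ([0.19, -0.03, -5.15], np.float64(0.973))
-39.0 ([-0.14, -0.03, -5.69], np.float64(1.113))
-47.0 ([-0.55, -0.03, -6.17], np.float64(1.253))
```

```bash
python3 -m jog '[[[0.2,0,-0.9],0,1],[[0.45,0,-1.5],0.136,1],[[0.6,0,-2.1],0.275,1],[[0.7,0,-2.7],0.415,1],[[0.7,0,-3.35],0.555,1],[[0.6,0,-4],0.694,1],[[0.45,0,-4.6],0.834,1],[[0.2,0,-5.15],0.973,1],[[-0.15,0,-5.7],1.113,1],[[-0.55,0,-6.2],1.253,1]]';python3 st.py a 90;python3 plan.py a 90 20 39 75 -55 -63 -71 -79 -87 -95 -103 -111 -119 -126;python3 -c "
from h import *
f=grab_frame('wrist');cv2.imwrite('pics/w10.png',f['image'])"
```

```text
clock: 36.83
tcp_pos: [0.6497, 0.146, 0.2522]
orientation: [-1.47, 0.643, -0.646]
contact_force: [1.1, 1.5, -0.1]
grip_width: 0.0001
Ftool [-0.3  0.2  1.8] Mtool [ 0.42 -0.03  0.11] phi 42.7 rad,lat mm 41.0 23.0 Maxis 0.11
phi 42.7 j [-0.05  0.65 -0.38  1.67  0.3   0.87  0.19] F [ 1.1  1.5 -0.1]
-55.0 ([0.03, 0.38, -0.85], np.float64(0.134))
-63.0 ([0.19, 0.38, -1.44], np.float64(0.274))
-71.0 ([0.27, 0.38, -2.04], np.float64(0.414))
-79.0 ([0.27, 0.38, -2.65], np.float64(0.553))
-87.0 ([0.18, 0.37, -3.26], np.float64(0.693))
-95.0 ([0.0, 0.37, -3.84], np.float64(0.833))
-103.0 ([-0.25, 0.37, -4.4], np.float64(0.972))
-111.0 ([-0.58, 0.37, -4.92], np.float64(1.112))
-119.0 ([-0.98, 0.36, -5.38], np.float64(1.251))
-126.0 ([-1.38, 0.36, -5.74], np.float64(1.374))
```

View pics/w10.png

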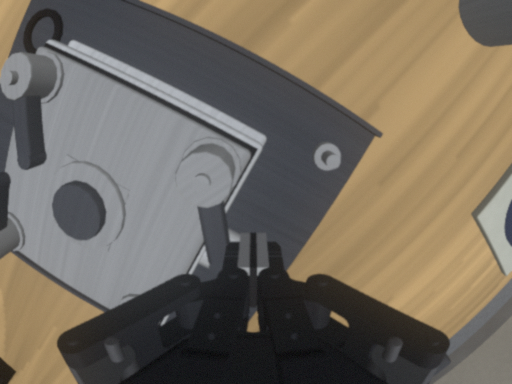

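```bash
python3 -m jog '[[[0.05,0.2,-0.85],0.134,1],[[0.2,0.3,-1.45],0.274,1],[[0.25,0.3,-2.05],0.414,1],[[0.25,0.3,-2.65],0.553,1],[[0.2,0.3,-3.25],0.693,1],[[0,0.3,-3.85],0.833,1],[[-0.25,0.3,-4.4],0.972,1],[[-0.6,0.3,-4.9],1.112,1],[[-1,0.3,-5.4],1.251,1],[[-1.3,0.3,-5.65],1.34,1]]';python3 st.py a 90;python3 plan.py a 90 20 39 75 -124 -128 -132 -136 -140
```

```text
clock: 38.12
tcp_pos: [0.5998, 0.1167, 0.2497]
orientation: [-0.864, 1.628, -1.63]
contact_force: [2.8, -0.5, 1.9]
grip_width: 0.0003
Ftool [-1.1 -1.9  2.6] Mtool [ 0.39 -0.02  0.11] phi -33.9 rad,lat mm 39.2 20.1 Maxis 0.147
phi -33.9 j [-0.25  0.55 -0.06  1.83  0.05  0.75 -0.93] F [ 2.8 -0.5  1.9]
-124.0 ([-0.02, 0.13, -0.02], np.float64(0.002))
-128.0 ([0.11, 0.13, -0.3], np.float64(0.072))
-132.0 ([0.22, 0.12, -0.58], np.float64(0.142))
-136.0 ([0.31, 0.12, -0.88], np.float64(0.211))
-140.0 ([0.38, 0.12, -1.17], np.float64(0.281))
```

```bash
python3 -m jog '[[[0.1,0.05,-0.3],0.07,1],[[0.2,0.1,-0.55],0.14,1],[[0.2,0.1,-0.55],0.14,1]]';python3 st.py a 90;python3 plan.py a 90 20 39 75 -136 -140
```

```text
clock: 38.5
tcp_pos: [0.5937, 0.118, 0.248]
orientation: [-0.769, 1.72, -1.722]
contact_force: [2.0, -1.3, 1.4]
grip_width: 0.0003
Ftool [-0.3 -1.4  2.4] Mtool [ 0.39 -0.04  0.11] phi -41.7 rad,lat mm 39.2 19.8 Maxis 0.135
phi -41.7 j [-0.28  0.55 -0.03  1.85  0.02  0.74 -1.05] F [ 2.  -1.3  1.4]
-136.0 ([0.12, -0.04, -0.28], np.float64(0.075))
-140.0 ([0.22, -0.04, -0.57], np.float64(0.145))
```

```bash
python3 -m jog '[[[0.08,0,-0.25],0.06,1],[[0.08,0,-0.25],0.06,1]]';python3 st.py a 90;python3 plan.py a 90 20 39 75 -140 -144;python3 -c "
from h import *
f=grab_frame('scene');crop(f,220,150,200,150,4,'pics/s11.png')"
```

```text
clock: 38.75
tcp_pos: [0.5909, 0.1191, 0.2475]
orientation: [-0.726, 1.761, -1.762]
contact_force: [2.3, -1.3, 0.5]
grip_width: -0.0001
Ftool [-0.7 -0.5  2.6] Mtool [ 0.47 -0.04  0.04] phi -45.1 rad,lat mm 39.2 19.4 Maxis 0.159
phi -45.1 j [-0.29  0.55 -0.01  1.86  0.01  0.74 -1.1 ] F [ 2.3 -1.3  0.5]
-140.0 ([0.14, -0.09, -0.28], np.float64(0.085))
-144.0 ([0.25, -0.09, -0.57], np.float64(0.155))
```

View pics/s11.png

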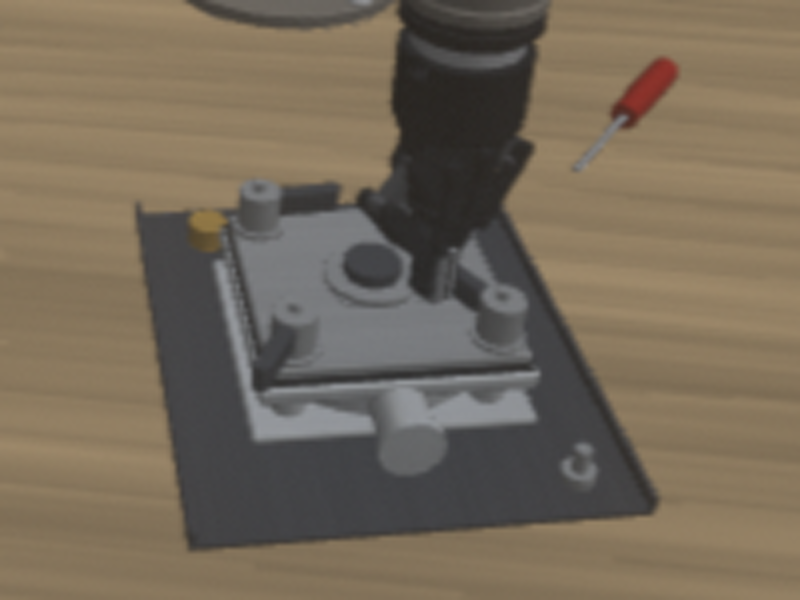

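```bash
python3 -m jog '[[[0.1,-0.04,-0.25],0.065,1],[[0.1,-0.04,-0.25],0.065,1]]';python3 st.py a 90
```

```text
clock: 39.05
tcp_pos: [0.5881, 0.1204, 0.2474]
orientation: [-0.677, 1.804, -1.804]
contact_force: [1.4, -0.8, 0.3]
grip_width: 0.0003
Ftool [-0.6 -0.3  1.5] Mtool [0.41 0.01 0.1 ] phi -48.9 rad,lat mm 39.1 19.1 Maxis 0.055
```

```bash
python3 -m jog '[[[0.09,0,-0.22],0.055,1],[[0.09,0,-0.22],0.055,1]]';python3 st.py a 90
```

```text
clock: 39.3
tcp_pos: [0.5859, 0.1214, 0.2474]
orientation: [-0.633, 1.839, -1.839]
contact_force: [2.7, -1.8, -0.4]
grip_width: -0.0003
Ftool [-1.   0.4  3.1] Mtool [0.39 0.02 0.19] phi -52.0 rad,lat mm 39.1 19.0 Maxis 0.116
```

```bash
python3 -m jog '[[[0.09,0,-0.22],0.055,1],[[0.09,0,-0.22],0.055,1]]';python3 st.py a 90;python3 plan.py a 90 20 39 75 -147 -150 -153
```

```text
clock: 39.55
tcp_pos: [0.5838, 0.1226, 0.2474]
orientation: [-0.588, 1.874, -1.874]
contact_force: [1.8, -0.8, 0.6]
grip_width: 0.0001
Ftool [-1.1 -0.6  1.7] Mtool [0.4  0.03 0.15] phi -55.1 rad,lat mm 39.0 18.9 Maxis 0.06
phi -55.1 j [-0.34  0.54  0.03  1.87 -0.03  0.73 -1.25] F [ 1.8 -0.8  0.6]
-147.0 ([0.06, -0.1, -0.02], np.float64(0.032))
-150.0 ([0.15, -0.1, -0.23], np.float64(0.085))
-153.0 ([0.23, -0.1, -0.45], np.float64(0.137))
```

```bash
python3 -m jog '[[[0.09,-0.03,-0.22],0.055,1],[[0.09,-0.03,-0.22],0.055,1]]';python3 st.py a 90
```

```text
clock: 39.8
tcp_pos: [0.5817, 0.1239, 0.2475]
orientation: [-0.542, 1.908, -1.909]
contact_force: [1.4, -2.0, -1.0]
grip_width: 0.0002
Ftool [-0.1  1.   2.5] Mtool [0.43 0.03 0.12] phi -58.3 rad,lat mm 39.0 18.9 Maxis 0.067
```

```bash
python3 -m jog '[[[0.09,0,-0.22],0.055,1],[[0.09,0,-0.22],0.055,1]]';python3 st.py a 90
```

```text
clock: 40.05
tcp_pos: [0.5797, 0.1253, 0.2475]
orientation: [-0.495, 1.942, -1.943]
contact_force: [1.5, -0.6, -0.8]
grip_width: -0.0001
Ftool [-1.1  0.8  1.3] Mtool [0.41 0.   0.1 ] phi -61.4 rad,lat mm 39.0 18.9 Maxis 0.068
```

```bash
python3 -m jog '[[[0.09,0,-0.22],0.055,1],[[0.09,0,-0.22],0.055,1]]';python3 st.py a 90;python3 plan.py a 90 20 39 75 -156
```

```text
clock: 40.3
tcp_pos: [0.5782, 0.1262, 0.2476]
orientation: [-0.445, 1.975, -1.977]
contact_force: [2.0, -3.6, -1.7]
grip_width: 0.0003
Ftool [-0.2  1.7  4.1] Mtool [ 0.85 -0.06  0.18] phi -64.6 rad,lat mm 38.9 19.5 Maxis 0.227
phi -64.6 j [-0.38  0.53  0.08  1.89 -0.06  0.72 -1.4 ] F [ 2.  -3.6 -1.7]
-156.0 ([0.05, -0.08, -0.04], np.float64(0.024))
```

Solid. Now lean without further twist.

```bash
python3 -m jog '[[[0,0,-0.2],-0.02,1],[[0,0,-0.4],-0.02,1],[[0,0,-0.4],-0.02,1]]';python3 st.py a 90
```

```text
clock: 40.67
tcp_pos: [0.5772, 0.1281, 0.2477]
orientation: [-0.46, 1.962, -1.968]
contact_force: [5.1, -7.7, -3.5]
grip_width: -0.0
Ftool [-1.1  3.6  9.1] Mtool [2.   0.04 0.2 ] phi -63.6 rad,lat mm 39.4 16.6 Maxis 0.341
```

```bash
python3 -m jog '[[[0,0.04,-0.2],0.02,1],[[0,0.04,-0.35],0.02,1],[[0,0.04,-0.35],0.02,1]]';python3 st.py a 90
```

```text
clock: 41.05
tcp_pos: [0.5761, 0.1296, 0.2476]
orientation: [-0.441, 1.972, -1.982]
contact_force: [6.8, -13.0, -2.3]
grip_width: 0.0
Ftool [-0.6  2.3 14.6] Mtool [2.88 0.07 0.03] phi -64.8 rad,lat mm 39.3 15.7 Maxis 0.517
```

```bash
python3 -m jog '[[[0,0,-0.05],0.01,1],[[0,0,-0.05],0.01,1],[[0,0,-0.05],0.01,1],[[0,0,-0.05],0.01,1],[[0,0,-0.05],0.01,1],[[0,0,-0.05],0.01,1],[[0,0,-0.05],0.01,1]]';python3 st.py a 90
```

```text
clock: 41.92
tcp_pos: [0.5759, 0.1297, 0.2475]
orientation: [-0.431, 1.978, -1.989]
contact_force: [5.4, -12.7, -0.3]
grip_width: -0.0
Ftool [ 0.3  0.4 13.8] Mtool [ 2.92 -0.02  0.01] phi -65.4 rad,lat mm 39.3 15.9 Maxis 0.56
```

```bash
python3 -m jog '[[[0,0,-0.08],0,1],[[0,0,-0.08],0,1],[[0,0,-0.08],0,1],[[0,0,-0.08],0,1]]';python3 st.py a 90; python3 -m jog '[[[0,0,1.1],0,1],[[0,0,1.1],0,1],[[0,-2,1.1],0,1],[[0,-5,1.1],0,1],[[0,-10,1.1],0,1],[[0,-15,1.1],0,1],[[12,-15,-6],0,1],[[18,-15,-10],0,1],[[18,-15,-10],0,1],[[18,-15,-10],0,1]]'
```

```text
clock: 42.42
tcp_pos: [0.5757, 0.13, 0.2475]
orientation: [-0.431, 1.978, -1.99]
contact_force: [6.0, -13.1, -1.1]
grip_width: 0.0002
Ftool [-0.   1.2 14.3] Mtool [ 3.19  0.02 -0.04] phi -65.4 rad,lat mm 39.4 15.5 Maxis 0.545
clock: 43.68
tcp_pos: [0.3648, 0.1516, 0.397]
orientation: [-0.441, 1.981, -1.98]
contact_force: [-0.2, 0.3, 0.4]
grip_width: 0.0002
```

```bash
python3 -c "
from h import *
f=grab_frame('scene');crop(f,220,150,200,150,4,'pics/s12.png')
f=grab_frame('side');crop(f,100,130,200,150,4,'pics/d12.png')
cv2.imwrite('pics/s12f.png',f['image'])
f=grab_frame('wrist');cv2.imwrite('pics/w12.png',f['image'])
print(get_obs()['joints'],get_obs()['contact_force'])"
```

```text
[-5.56377903e-01  1.84113607e-02  8.54003237e-03  2.18028582e+00
 -6.63475550e-04  9.42370812e-01 -1.68296383e+00] [ 0.34897889  0.22436592 -0.05807333]
```

View pics/s12.png

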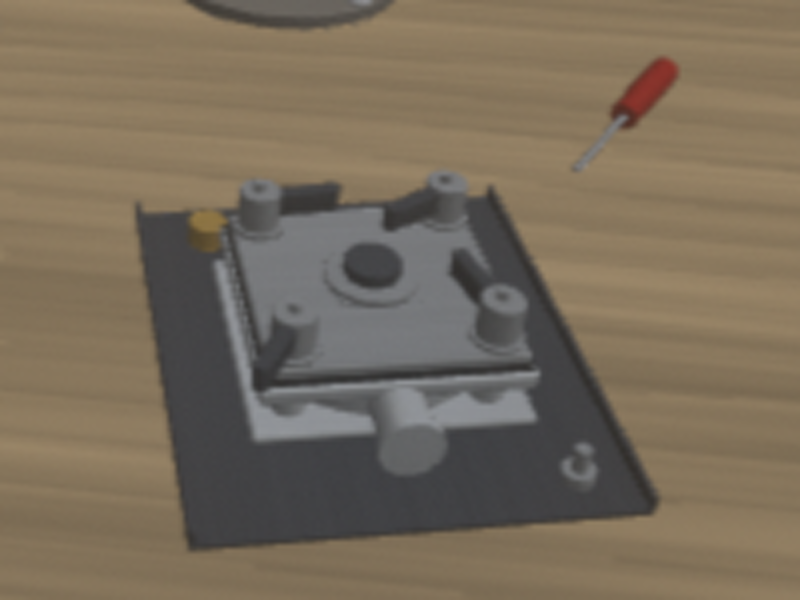

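View pics/d12.png

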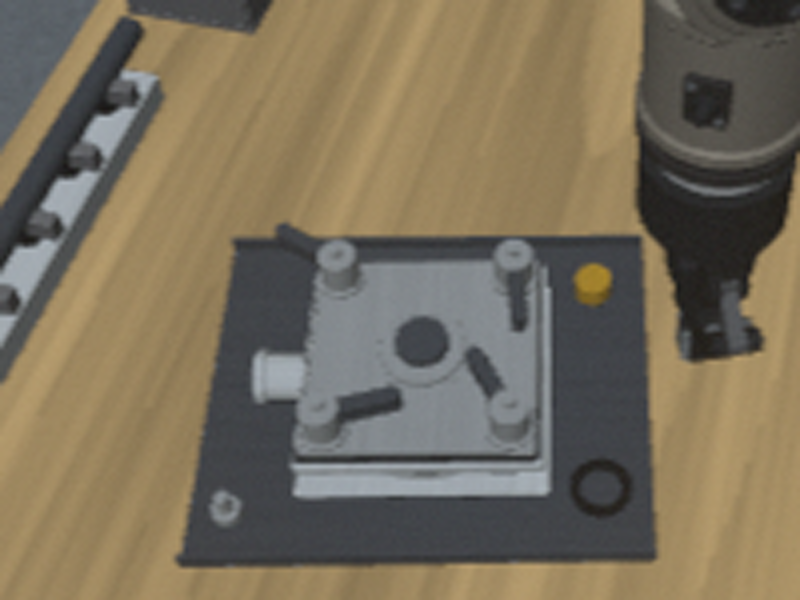

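View pics/w12.png

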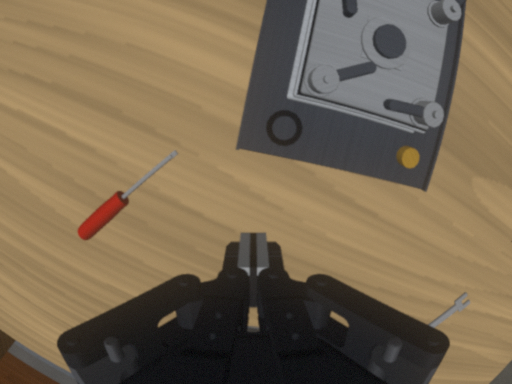

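Run:
```python
from h import *
for n,P in(("scene",{"a":(346,223),"b":(331.4,194.2),"c":(284.8,195.8),"d":(293.2,226.6)}),("side",{"a":(180,231.4),"b":(227.2,231.4),"c":(228.2,192),"d":(184.2,192)})):
    f=grab_frame(n);A=cv2.cvtColor(cv2.imread(f"pics/{n}0.png"),6);B=cv2.cvtColor(f["image"],6)
    for k,(u,v) in P.items():
        u=int(round(u));v=int(round(v));S=8
        t=cv2.resize(A[v-5:v+7,u-7:u+8],None,fx=S,fy=S,interpolation=2);r=cv2.resize(B[v-10:v+14,u-12:u+13],None,fx=S,fy=S,interpolation=2)
        m=cv2.matchTemplate(r,t,5);_,q,_,l=cv2.minMaxLoc(m)
        p=np.array([*plane(f,u,v,.092)]);e=proj(f,p-[0,0,.004])-proj(f,p)
        print(n,k,round(q,2),"shift",l[0]/S-5,l[1]/S-5,"expected",e.round(2))
```

```text
scene a 0.76 shift 1.375 1.875 expected [-0.25  1.34]
scene b 0.55 shift -5.0 2.125 expected [-0.19  1.26]
scene c 0.51 shift 1.125 1.25 expected [-0.08  1.27]
scene d 0.65 shift 0.0 1.0 expected [-0.11  1.36]
side a 0.62 shift -0.5 0.125 expected [0.22 0.8 ]
side b 0.71 shift 0.0 1.625 expected [0.06 0.8 ]
side c 0.86 shift 0.125 0.375 expected [0.05 0.85]
side d 0.87 shift 0.125 0.375 expected [0.19 0.86]
```

```bash
python3 -c "
from bench import *
print(hand_in())"
```

```text
the job is handed in; nothing more can be done
None
```

I tightened the four lever nuts clockwise with closed fingers, in cross order b, d, c, a. Each turned about 170–190° until it came up solid. I then leaned on each at about 14–16 N, measured at the wrist, for roughly half a second to a second, and backed off. The highest push reading was 15.6 N, on nut c. I handed the job in at about 44 s.

- **Last pictures:** all four levers are turned round, the bystanders in view on and around the tray look where they were at the start, and the arm is clear with no contact force. The oil can and parts tray were out of these last views, but I never worked near either.
- **Cover height:** I compared pictures from before and after to check that the cover had gone down about 4 mm. The hubs did move downward, but by uneven amounts, and the picture matches were poor (0.5–0.9). The check suggests the cover is seated but does not confirm it. The evidence that the nuts are tight is the force readings at each stop.

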